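# Set out the seal stones by height on the display stands

### The job

Set the four stone seals that stand about the near part of the table out on the row of four small wooden display stands, one upright in the middle of each stand, in order of height: the tallest on the stand next to the carved stone lion, and so on down to the shortest on the stand next to the closed round red paste pot. Leave the lion and the pot standing where they are; the seals in the white tray are not part of it.

Things in the scene. Friction and masses are not known exactly. Their poses are not given: they have to be found in the camera images.
- seal_jade_mid (a point): pale green stone seal, flat sides and rounded top, 34 (x) x 38 (y) x 112 mm, the tallest, standing upright and loose on the near part of the table. This point is its centre, 56 mm above its foot; axes x and y square to its flat sides, z up. Grip it across the flats.
- seal_mott_mid (a point): dark red-black mottled stone seal, flat sides and rounded top, 34 (x) x 38 (y) x 86 mm, second tallest, standing upright and loose on the near part of the table. This point is its centre, 43 mm above its foot; axes x and y square to its flat sides, z up. Grip it across the flats.
- seal_dark_mid (a point): dark red-black mottled stone seal, plain block with flat top, 35 (x) x 36 (y) x 68 mm, third tallest, standing upright and loose on the near part of the table. This point is its centre, 34 mm above its foot; axes x and y square to its flat sides, z up. Grip it across the flats.
- seal_green_mid (a point): small green stone seal, plain block with flat top, 22 (x) x 22 (y) x 50 mm, the shortest, standing upright and loose on the near part of the table. This point is its centre, 25 mm above its foot; axes x and y square to its flat sides, z up. Grip it across the flats.
- stand_a_top (a point): one of four equal square wooden display stands fixed in a row on a low dark board, 80 mm between centres: foot 60 x 60 mm, pale top 52 x 52 mm, flat, no rim. This point is the centre of its top face (22 mm above the table); y runs along the row, x across it, z up. Which stand is where in the row varies.
- stand_b_top (a point): one of four equal square wooden display stands fixed in a row on a low dark board, 80 mm between centres: foot 60 x 60 mm, pale top 52 x 52 mm, flat, no rim. This point is the centre of its top face (22 mm above the table); y runs along the row, x across it, z up. Which stand is where in the row varies.
- stand_c_top (a point): one of four equal square wooden display stands fixed in a row on a low dark board, 80 mm between centres: foot 60 x 60 mm, pale top 52 x 52 mm, flat, no rim. This point is the centre of its top face (22 mm above the table); y runs along the row, x across it, z up. Which stand is where in the row varies.
- stand_d_top (a point): one of four equal square wooden display stands fixed in a row on a low dark board, 80 mm between centres: foot 60 x 60 mm, pale top 52 x 52 mm, flat, no rim. This point is the centre of its top face (22 mm above the table); y runs along the row, x across it, z up. Which stand is where in the row varies.
- lion_mid (a point): small reddish carved stone lion, 44 x 52 x 78 mm, loose, standing on the table just past one end of the row of stands (which end varies), about 95 mm from the centre of the end stand. This point is its centre, 39 mm above the table.
- paste_pot_mid (a point): closed round red paste pot, diameter 45, height 19 mm, loose, standing on the table just past the other end of the row, about 95 mm from the centre of the end stand. This point is its centre, 9.5 mm above the table.
Not all that is in view belongs to the job. What is shaped like the part that bears seal_jade_mid but orange is not meant.

How it is judged:
By the outcome, as a careful person would: the job done as asked, in the order asked, and still so for the second after the job is handed in, with the robot touching nothing.
It also fails if it takes over 96 s, if anything falls off the work surface, if the arm or the gripper's body presses on something with over 40 N, if the wrist force passes 120 N, or if a joint passes its speed limit or range.

### The arm

A 6-joint arm with a two-finger parallel gripper is mounted at the origin on a cart in front of the work surface, level with it; the furniture and walls round the work are solid. World frame = base frame: x ahead of the robot, y to its left, z up, the work surface at z = 0. Lengths are in m, angles in rad, forces in N, time in s.
With the tool pointing down it reaches from about 0.35 to 0.85 m from the base axis. Payload 8.1 kg.
Tool frame: the origin (TCP) lies between the finger pads; the fingertips stand 17 mm ahead of it and the grasp point (between the pads) lies 2 mm behind it; y points along the fingers, x is the direction in which the jaws open and shut, and the axes are right-handed (so a half turn about y gives the same grasp; the last joint's range is limited). The gripper opens to 93 mm and grips with 3 to 60 N. Pads are 15 mm wide; open, the fingers measure 128 mm over their backs; the gripper's body (75 mm by 188 mm) begins 65 mm behind the grasp point.
Start: joints at [1.182, 0.13, 1.488, -0, 1.523, -0.085], TCP at [0.179, 0.573, 0.236] pointing down, gripper open.
Joint ranges: [-2.96, 2.96], [-0.89, 2.26], [0.02, 2.5], [-1.34, 4.48], [0, 2.73], [-2.66, 2.66]. Speed limits (rad/s): [2.39, 2.39, 2.79, 3.14, 3.14, 3.14].

### API

Orientations are given as a 3x3 rotation matrix whose columns are the frame's x, y, z axes.
In Python, from station import bot gives the robot as it stands.
- The arm moves only by the tool play_rows, never from a script. Its argument "commands" is a list of rows, each a list of 7 numbers: the shift along the tool's x, y, z normalised to -1 to 1, where 1 is 0.5 m, then the turn, a rotation vector about the tool's x, y, z normalised to -1 to 1, where 1 is 90 degrees, then the opening, from 0 (shut) to 1 (fully open). A call has 1 to 12 rows; each row is the pose to reach, as a shift and turn from the pose commanded when the call began, along the tool's axes at that moment; what a row does not reach only later rows make up. A row lasts 1/10 s, in which the tool goes at most 50 mm and 8.59 degrees, less where a joint would pass 70% of its speed; a pose out of reach is approached as far as the arm can. A call with a number of a shift or a turn outside -1 to 1 is refused whole. A call with a gripper value outside its range is refused whole. The fingers move at their own pace and stop on an object; the grip force is fixed at half the most. Time passes only in rows, so rows that repeat a pose let the fingers close. It gives the time, the measured TCP pose, the force and the opening at its end, in the units of the state.
- bot.read_state(): the state, without advancing time (a new reading comes with each control period).
- bot.grab_frame(name): name is "scene" or "top"; returns the picture (384x512x3 uint8, blue, green, red); there is no depth.
- bot.camera_info(name): a dict with "fx", "fy", "cx", "cy" (pixels), "dist_coeffs" ([k1, k2, p1, p2, k3] as OpenCV has them; the pictures are not rectified), "R" (3x3) and "t" (3): a world point X has camera coordinates R X + t. Camera axes: x right, y down, z forward; pixel columns grow to the right and rows downward; lengths in m; the calibration is good to about 2 mm. A picture is of the moment at which its call begins. camera_info takes no time and is no camera call.
- bot.sign_off(): hands the job in, once; it reports no verdict.
The state is a dict: "time_s": time; "joint_pos": joint angles; "qvel": joint speeds; "tau": joint torques, N m; "position": TCP position; "tcp_rot": TCP orientation; "contact_force": force on the tool from outside, world axes, zero at the start; "torque": the same for the moment, N m; "width": finger opening in m.
Only numpy, scipy, OpenCV 4.12 (cv2) and the standard library are available. Lean on these libraries where they do the work, as an engineer would, in place of code of your own. Each camera call takes 0.05 s, during which the arm holds its last target.

## Working session

There is one attempt and no reset: what is moved stays moved. The work goes in short steps, Python scripts to look and compute and a tool call to move; the robot and the scene stay as the last step left them, time stands still between calls to the robot, and variables do not carry over. Pictures are saved under pics/ and viewed, and the job is handed in when it is done.

Besides the shell and the picture viewer there is one more tool, called after "Call:" as name(argument=value, ...), one argument or row to a line, values as JSON. play_rows: Moves the arm, as the interface text tells. Its arguments: {"type":"object","properties":{"commands":{"type":"array"}},"required":["commands"]}

```bash
mkdir -p pics; ls; python3 - <<'E'
from station import bot
import cv2,numpy as np
s=bot.read_state()
print({k:np.round(v,3).tolist() for k,v in s.items()})
for n in ("scene","top"):
    im=bot.grab_frame(n); cv2.imwrite(f"pics/{n}0.png",im); 
    c=bot.camera_info(n); print(n,{k:np.round(v,4).tolist() for k,v in c.items()}); 
E
```

```text
pics
{'time_s': 0.0, 'joint_pos': [1.182, 0.131, 1.489, -0.0, 1.523, -0.085], 'qvel': [-0.002, 0.002, 0.0, -0.001, 0.001, -0.002], 'tau': [0.001, -55.984, -49.177, 0.077, 0.035, -0.0], 'position': [0.179, 0.572, 0.235], 'tcp_rot': [[0.299, -0.001, -0.954], [0.954, -0.002, 0.299], [-0.002, -1.0, 0.0]], 'contact_force': [-0.731, 0.349, -0.604], 'torque': [-0.061, -0.012, -0.005], 'width': 0.093}
scene {'fx': 348.1048, 'fy': 348.1048, 'cx': 256.2215, 'cy': 184.6671, 'dist_coeffs': [-0.0771, 0.0, 0.0, 0.0, 0.0], 'R': [[-0.8811, 0.4726, -0.0158], [0.3178, 0.5671, -0.7599], [-0.3502, -0.6746, -0.6498]], 't': [0.3886, -0.194, 1.3584]}
top {'fx': 357.5689, 'fy': 357.5689, 'cx': 260.9049, 'cy': 193.2519, 'dist_coeffs': [0.0305, 0.0, 0.0, 0.0, 0.0], 'R': [[0.0006, -0.9999, 0.015], [-0.9941, -0.0023, -0.1086], [0.1086, -0.0148, -0.994]], 't': [0.1329, 0.5234, 0.8902]}
```

View pics/scene0.png

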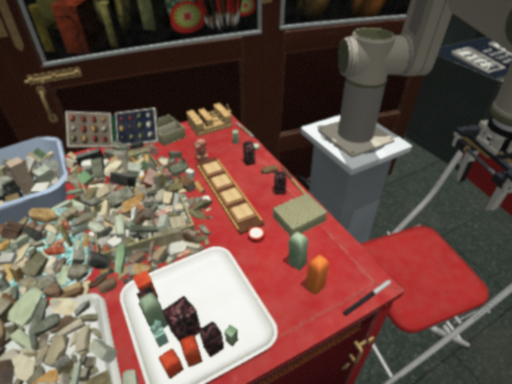

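View pics/top0.png

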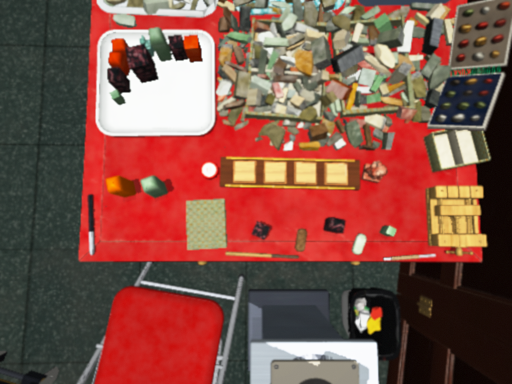

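```bash
python3 - <<'E'
import cv2,numpy as np
a=cv2.imread("pics/top0.png"); b=cv2.imread("pics/scene0.png")
cv2.imwrite("pics/c1.png",cv2.resize(a[145:265,95:255],None,fx=5,fy=5,interpolation=cv2.INTER_CUBIC))
cv2.imwrite("pics/c2.png",cv2.resize(a[145:265,240:400],None,fx=5,fy=5,interpolation=cv2.INTER_CUBIC))
cv2.imwrite("pics/c3.png",cv2.resize(b[110:310,180:380],None,fx=3,fy=3,interpolation=cv2.INTER_CUBIC))
E
```

```text
(no output)
```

View pics/c1.png

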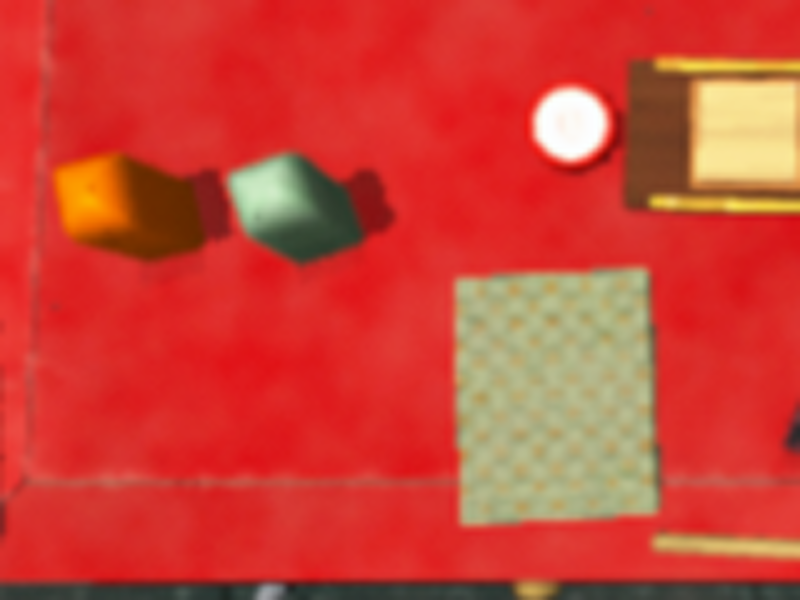

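View pics/c2.png

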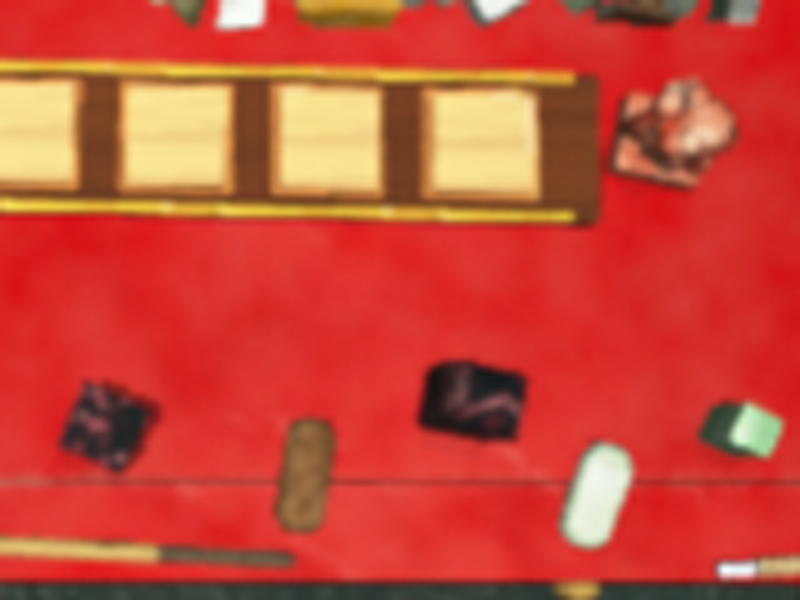

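View pics/c3.png

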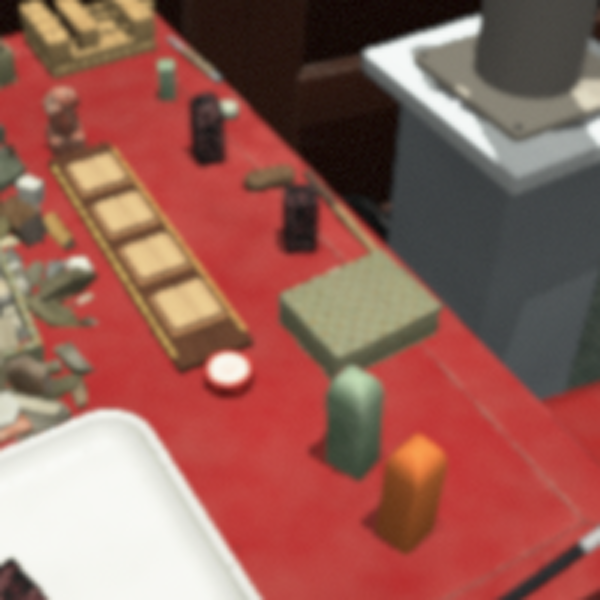

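```bash
cat > h.py <<'E'
from station import bot
import cv2,numpy as np
class Cam:
    def __init__(s,n):
        c=bot.camera_info(n); s.K=np.array([[c["fx"],0,c["cx"]],[0,c["fy"],c["cy"]],[0,0,1]]); s.d=np.array(c["dist_coeffs"],float)
        s.R=np.array(c["R"]); s.t=np.array(c["t"]); s.C=-s.R.T@s.t
    def norm(s,uv): return cv2.undistortPoints(np.float64(uv).reshape(-1,1,2),s.K,s.d)[:,0]
    def plane(s,uv,z):
        n=s.norm(uv); d=np.c_[n,np.ones(len(n))]@s.R
        return s.C+d*((z-s.C[2])/d[:,2])[:,None]
    def proj(s,X): return cv2.projectPoints(np.float64(X).reshape(-1,3),cv2.Rodrigues(s.R)[0],s.t,s.K,s.d)[0][:,0]
    def P(s): return np.c_[s.R,s.t]
top=Cam("top"); sc=Cam("scene")
def tri(a,b):
    X=cv2.triangulatePoints(top.P(),sc.P(),top.norm(a).T,sc.norm(b).T); X=(X[:3]/X[3]).T
    return X
def box(c,yaw,sx,sy,z0,z1):
    o=[]
    for z in(z0,z1):
        for a,b in((1,1),(-1,1),(-1,-1),(1,-1)):
            x,y=a*sx/2,b*sy/2
            o.append([c[0]+x*np.cos(yaw)-y*np.sin(yaw),c[1]+x*np.sin(yaw)+y*np.cos(yaw),z])
    return np.array(o)
E
python3 - <<'E'
from h import *
A=cv2.imread("pics/top0.png");B=cv2.imread("pics/scene0.png")
print(top.C,sc.C)
def masks(im,kind):
    h=cv2.cvtColor(im,cv2.COLOR_BGR2HSV); H,S,V=[h[...,i].astype(int) for i in range(3)]
    if kind=="green": m=(H>40)&(H<95)&(S>25)&(V>40)
    if kind=="dark": m=(V<100)
    if kind=="stand": m=(H>10)&(H<30)&(V>170)&(S<170)&(S>60)
    if kind=="pot": m=(S<90)&(V>190)
    if kind=="orange": m=(H>5)&(H<22)&(S>150)&(V>80)
    return m.astype(np.uint8)*255
roi={"top":(slice(145,250),slice(100,400)),"scene":(slice(120,300),slice(190,345))}
for n,im in(("top",A),("scene",B)):
    for k in("green","dark","stand","pot"):
        m=masks(im,k); z=np.zeros_like(m); z[roi[n]]=m[roi[n]]
        cs,_=cv2.findContours(z,cv2.RETR_EXTERNAL,cv2.CHAIN_APPROX_NONE)
        for c in cs:
            a=cv2.contourArea(c)
            if a<25: continue
            M=cv2.moments(c); x,y,w,hh=cv2.boundingRect(c)
            print(n,k,int(a),np.round([M["m10"]/M["m00"],M["m01"]/M["m00"]],1),(x,y,w,hh),"rect",np.round(cv2.minAreaRect(c)[2],0))
E
```

```text
[0.42357251 0.14724305 0.93964344] [0.8797425  0.84269781 0.74147189]
top green 86 [388.1 230.6] (381, 226, 15, 10) rect 27.0
top green 302 [153.3 186.1] (141, 177, 25, 20) rect 68.0
top dark 30 [383.4 229.8] (380, 226, 10, 10) rect 90.0
top dark 118 [261.6 230.3] (253, 223, 17, 16) rect 27.0
top dark 205 [333.4 224.7] (324, 218, 21, 15) rect 11.0
top dark 163 [158.6 189. ] (147, 176, 21, 21) rect 24.0
top dark 36 [367.2 147.2] (358, 145, 18, 5) rect 90.0
top stand 26 [187.4 213.8] (186, 200, 8, 30) rect 10.0
top stand 442 [336.2 172.9] (325, 162, 23, 23) rect 90.0
top stand 431 [305.3 172.3] (295, 161, 22, 23) rect 90.0
top stand 435 [274.6 171.7] (264, 161, 23, 22) rect 90.0
top stand 428 [244.2 170.9] (233, 160, 23, 22) rect 90.0
top pot 118 [359.7 242.3] (353, 235, 13, 15) rect 18.0
top pot 44 [390.6 230.6] (386, 226, 10, 10) rect 27.0
top pot 72 [147.  182.7] (142, 178, 11, 11) rect 72.0
top pot 136 [208.6 169.4] (202, 163, 14, 14) rect 90.0
top pot 38 [287.7 147.4] (283, 145, 10, 6) rect 90.0
scene green 427 [297.5 249.6] (290, 232, 16, 36) rect 90.0
scene dark 297 [296.1 256.6] (288, 242, 18, 27) rect 4.0
scene dark 203 [297.6 223.6] (274, 212, 51, 23) rect 4.0
scene dark 49 [202.9 205.5] (195, 202, 16, 9) rect 63.0
scene dark 222 [279.6 181.8] (269, 170, 19, 24) rect 90.0
scene dark 27 [200.2 151.7] (197, 146, 8, 10) rect 79.0
scene dark 192 [248.5 153.2] (244, 142, 11, 23) rect 90.0
scene dark 88 [341.4 128.6] (338, 120, 7, 19) rect 90.0
scene dark 4370 [303.5 160.6] (238, 120, 107, 107) rect 46.0
scene stand 31 [198.5 185.4] (195, 181, 8, 10) rect 56.0
scene stand 807 [229.6 190.9] (203, 160, 59, 60) rect 54.0
scene stand 30 [216.9 122.4] (213, 120, 9, 6) rect 90.0
scene pot 2680 [218.1 276.6] (190, 246, 71, 54) rect 90.0
scene pot 31 [298.5 236.5] (294, 233, 9, 8) rect 37.0
scene pot 89 [255.6 232.3] (250, 228, 13, 10) rect 90.0
scene pot 384 [322.6 137.1] (302, 120, 43, 43) rect 39.0
```

```bash
cat >> h.py <<'E'
def nonred(im,u,v,w,h,f=6):
    """upscaled crop + mask of what is not red cloth around (u,v); returns hull centroid etc in full-pix"""
    u0,v0=int(u-w/2),int(v-h/2); c=im[v0:v0+h,u0:u0+w]
    c=cv2.resize(c,None,fx=f,fy=f,interpolation=cv2.INTER_CUBIC)
    B,G,R=[c[...,i].astype(int) for i in range(3)]
    m=((R-np.maximum(B,G))<np.minimum(65,0.55*R)).astype(np.uint8)*255
    m=cv2.morphologyEx(m,cv2.MORPH_OPEN,np.ones((5,5),np.uint8))
    m=cv2.morphologyEx(m,cv2.MORPH_CLOSE,np.ones((9,9),np.uint8))
    cs,_=cv2.findContours(m,cv2.RETR_EXTERNAL,cv2.CHAIN_APPROX_NONE)
    p=((u-u0+.5)*f-.5,(v-v0+.5)*f-.5)
    cs=max(cs,key=lambda k:cv2.pointPolygonTest(k,p,True))
    hull=cv2.convexHull(cs); M=cv2.moments(hull)
    tof=lambda q:(np.asarray(q,float)+.5)/f-.5+[u0,v0]
    return tof([M["m10"]/M["m00"],M["m01"]/M["m00"]]),tof(hull[:,0]),c,hull,tof
E
python3 - <<'E'
from h import *
A=cv2.imread("pics/top0.png");B=cv2.imread("pics/scene0.png")
obj={"jade":((153,186),(297,250)),"dA":((262,230),(280,182)),"dB":((334,225),(249,153)),"green":((388,230),(235,136)),"lion":((374,171),(201,149))}
tiles=[]
for n,(a,b) in obj.items():
    ca,ha,ia,ka,_=nonred(A,*a,40,40); cb,hb,ib,kb,_=nonred(B,*b,48,48,5)
    X=tri(ca,cb)[0]
    # height: yaw by minAreaRect of hull on mid plane is rough
    print(n,np.round(ca,1),np.round(cb,1),"X",np.round(X,4),"reproj err",np.round(top.proj(X)[0]-ca,1),np.round(sc.proj(X)[0]-cb,1),"bb",np.round(hb.min(0),1),np.round(hb.max(0),1))
    cv2.drawContours(ia,[ka],-1,(255,255,0),1);cv2.drawContours(ib,[kb],-1,(255,255,0),1)
    tiles.append(np.hstack([ia,ib]))
t=np.vstack([np.hstack(tiles[0:2]),np.hstack(tiles[2:4])]);print(t.shape)
cv2.imwrite("pics/m1.png",cv2.resize(t,(800,400),interpolation=cv2.INTER_AREA))
st=np.array([[336.2,172.9],[305.3,172.3],[274.6,171.7],[244.2,170.9]])
p=top.plane(st,.022);print(np.round(p,4),np.diff(p,axis=0).round(4))
print("pot",top.plane([[208.6,169.4]],.019))
E
```

```text
jade [153.4 186.2] [297.2 244. ] X [0.5359 0.3953 0.0708] reproj err [ 0.2 -0.3] [0.3 0. ] bb [280.4 225.6] [314.6 269.6]
dA [260.6 230.1] [285.8 180.4] X [0.4213 0.1402 0.044 ] reproj err [-2.2  3.2] [-3.1 -0.2] bb [261.2 157.6] [303.4 205.4]
dB [334.3 224.7] [256.8 144. ] X [ 0.4321 -0.0344  0.083 ] reproj err [-2.7  4.1] [-3.5 -0.5] bb [241.8 128.6] [272.4 163.8]
green [387.9 230.5] [235.1 136. ] X [ 0.4291 -0.1901  0.0254] reproj err [ 0.1 -0.2] [0.1 0. ] bb [231.6 128.8] [238.4 143.2]
lion [371.9 173.4] [206.7 158.8] X [ 0.5724 -0.1594 -0.007 ] reproj err [-1.9  3.3] [-2.7 -0.7] bb [194.4 139.2] [224.4 172.4]
(480, 960, 3)
[[ 0.5776 -0.0624  0.022 ]
 [ 0.5789  0.0181  0.022 ]
 [ 0.5803  0.098   0.022 ]
 [ 0.5821  0.177   0.022 ]] [[0.0014 0.0805 0.    ]
 [0.0013 0.0799 0.    ]
 [0.0018 0.079  0.    ]]
pot [[0.58626181 0.26963188 0.019     ]]
```

View pics/m1.png

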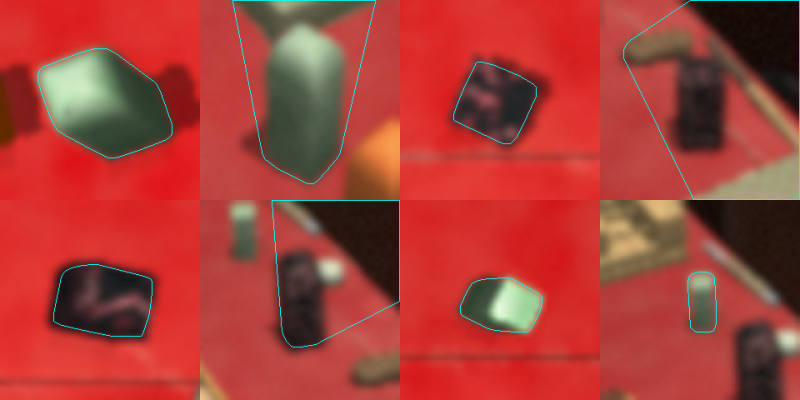

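```bash
python3 - <<'E'
from h import *
A=cv2.imread("pics/top0.png")
for n,a,h in(("jade",(153,186),.112),("dA",(262,230),.068),("dB",(334,225),.086),("green",(388,230),.05)):
    c,hu,im,k,tof=nonred(A,*a,40,40)
    C=top.plane([c],h/2)[0]
    print(n,"C",C.round(4),"radial dir deg",np.degrees(np.arctan2(*(C-top.C)[[1,0]])).round()%90)
    q=tof(cv2.approxPolyDP(k,6,True)[:,0]); p0=top.plane(q,0);p1=top.plane(q,h)
    for i in range(len(q)):
        j=(i+1)%len(q)
        print("  ",q[i].round(1),q[j].round(1),*[ (np.hypot(*(P[j]-P[i])[:2]).round(3), np.degrees(np.arctan2(*(P[j]-P[i])[[1,0]])).round(0)%90) for P in(p0,p1)])
E
```

```text
jade C [0.5371 0.3999 0.056 ] radial dir deg 66.0
   [141.1 178.9] [151.4 175.2] (np.float64(0.028), np.float64(20.0)) (np.float64(0.025), np.float64(20.0))
   [151.4 175.2] [154.6 175.6] (np.float64(0.008), np.float64(84.0)) (np.float64(0.007), np.float64(84.0))
   [154.6 175.6] [163.9 182.4] (np.float64(0.031), np.float64(54.0)) (np.float64(0.027), np.float64(54.0))
   [163.9 182.4] [166.8 192.6] (np.float64(0.028), np.float64(17.0)) (np.float64(0.025), np.float64(17.0))
   [166.8 192.6] [155.6 197.1] (np.float64(0.031), np.float64(23.0)) (np.float64(0.027), np.float64(23.0))
   [155.6 197.1] [143.6 190.9] (np.float64(0.036), np.float64(63.0)) (np.float64(0.031), np.float64(63.0))
   [143.6 190.9] [140.1 181.8] (np.float64(0.026), np.float64(22.0)) (np.float64(0.023), np.float64(22.0))
   [140.1 181.8] [141.1 178.9] (np.float64(0.008), np.float64(73.0)) (np.float64(0.007), np.float64(73.0))
dA C [0.4293 0.1345 0.034 ] radial dir deg 24.0
   [256.9 221.9] [268.8 226.9] (np.float64(0.034), np.float64(67.0)) (np.float64(0.031), np.float64(67.0))
   [268.8 226.9] [263.6 238.2] (np.floa
[... 956 characters left out ...]
at64(79.0))
green C [ 0.4287 -0.19    0.025 ] radial dir deg 1.0
   [395.9 228.9] [392.9 235.9] (np.float64(0.02), np.float64(65.0)) (np.float64(0.019), np.float64(65.0))
   [392.9 235.9] [385.2 235.2] (np.float64(0.02), np.float64(85.0)) (np.float64(0.019), np.float64(85.0))
   [385.2 235.2] [379.6 232.1] (np.float64(0.017), np.float64(61.0)) (np.float64(0.016), np.float64(61.0))
   [379.6 232.1] [381.9 226.2] (np.float64(0.017), np.float64(66.0)) (np.float64(0.016), np.float64(66.0))
   [381.9 226.2] [389.2 225.1] (np.float64(0.02), np.float64(9.0)) (np.float64(0.019), np.float64(9.0))
   [389.2 225.1] [395.9 228.9] (np.float64(0.02), np.float64(60.0)) (np.float64(0.019), np.float64(60.0))
```

```bash
python3 - <<'E'
from h import *
A=cv2.imread("pics/top0.png");B=cv2.imread("pics/scene0.png")
def draw(im,cam,pts,f,u0,v0):
    q=((cam.proj(pts)+.5)*f-.5-np.array([u0,v0])*f)
    for i in range(4):
        for a,b in((i,(i+1)%4),(4+i,4+(i+1)%4),(i,i+4)):
            cv2.line(im,tuple(q[a].astype(int)),tuple(q[b].astype(int)),(255,255,0),1)
O=[("jade",(.5365,.398),20,.034,.038,.112),("dA",(.429,.1345),66.5,.035,.036,.068),("dB",(.4425,-.05),77,.034,.038,.086),("green",(.4287,-.19),64,.022,.022,.05)]
T=[]
for n,c,y,sx,sy,h in O:
    b=box(c,np.radians(y),sx,sy,0,h); r=[]
    for im,cam in((A,top),(B,sc)):
        u,v=cam.proj([[*c,h/2]])[0].astype(int); u0,v0=u-24,v-24
        t=cv2.resize(im[v0:v0+48,u0:u0+48],None,fx=6,fy=6,interpolation=cv2.INTER_CUBIC); draw(t,cam,b,6,u0,v0); r.append(t)
    T.append(np.vstack(r))
t=np.hstack(T); cv2.imwrite("pics/o1.png",cv2.resize(t,(800,400),interpolation=cv2.INTER_AREA))
E
```

```text
(no output)
```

View pics/o1.png

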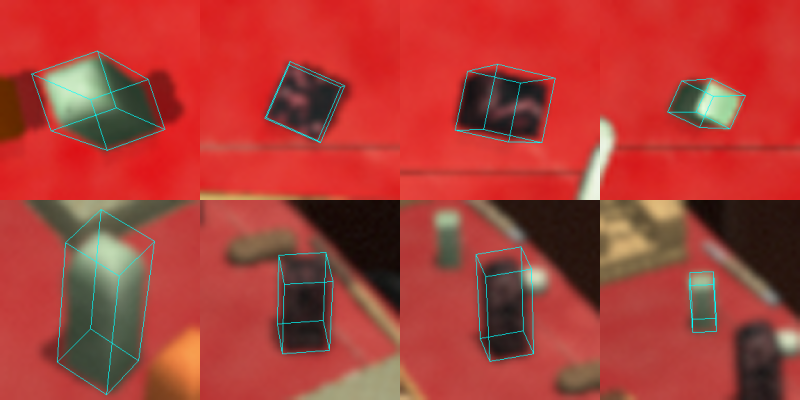

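Identified, in top-view pixels:

| Item | Pixel | Could be mistaken for |
|---|---|---|
| jade | (153,186) | orange look-alike (120,186), tray green (160,42) |
| dark block, flat top, 68 mm | (262,230) | tray reds and brown stone (301,240) |
| mottled, rounded, 86 mm | (334,225) | tray reds and brown stone (301,240) |
| small green | (388,230) | pale lying stone (360,243) |

- The box overlays agree in both views.
- The lion is at (374,171), on the −y end of the row. The pot is at (208,170), on the +y end.

```bash
cat > r.py <<'E'
import sys,numpy as np
from scipy.spatial.transform import Rotation as Ro
from station import bot
def rows(*T):
    s=bot.read_state(); p=np.array(s["position"]); R=np.array(s["tcp_rot"])
    yaw=np.degrees(np.arctan2(R[1,0],R[0,0]))
    print("t",round(s["time_s"],2),"pos",p.round(4),"yaw",yaw.round(2),"w",round(s["width"],4),"F",np.round(s["contact_force"],1),"tilt z",R[2].round(4))
    for x,y,z,a in T:
        a=np.radians(a); Rt=np.array([[np.cos(a),0,-np.sin(a)],[np.sin(a),0,np.cos(a)],[0,-1,0]])
        print((x,y,z),np.round(R.T@(np.array([x,y,z])-p)/.5,3).tolist(),np.round(Ro.from_matrix(R.T@Rt).as_rotvec()/(np.pi/2),3).tolist())
if __name__=="__main__": rows(*[tuple(float(v) for v in a.split(",")) for a in sys.argv[1:]])
E
python3 r.py .5365,.398,.2,20 .5365,.398,.066,20
```

```text
t 0.1 pos [0.1793 0.5721 0.2347] yaw 72.59 w 0.093 F [-0.3 -0.5 -0.5] tilt z [-1.6e-03 -1.0e+00  2.0e-04]
(0.5365, 0.398, 0.2) [-0.118, 0.069, -0.786] [0.0, 0.584, -0.001]
(0.5365, 0.398, 0.066) [-0.118, 0.337, -0.786] [0.0, 0.584, -0.001]
```

Call:
play_rows(
  commands=[
    [-0.118,0.069,-0.786,0,0.584,0,1],
    [-0.118,0.069,-0.786,0,0.584,0,1],
    [-0.118,0.069,-0.786,0,0.584,0,1],
    [-0.118,0.069,-0.786,0,0.584,0,1],
    [-0.118,0.069,-0.786,0,0.584,0,1],
    [-0.118,0.069,-0.786,0,0.584,0,1],
    [-0.118,0.069,-0.786,0,0.584,0,1],
    [-0.118,0.069,-0.786,0,0.584,0,1],
    [-0.118,0.069,-0.786,0,0.584,0,1],
    [-0.118,0.069,-0.786,0,0.584,0,1],
    [-0.118,0.069,-0.786,0,0.584,0,1],
    [-0.118,0.069,-0.786,0,0.584,0,1],
  ],
)

```text
time_s: 1.3
position: [0.5357, 0.3997, 0.2014]
tcp_rot: [[0.939, -0.0, -0.344], [0.344, 0.0, 0.939], [0.0, -1.0, 0.0]]
contact_force: [0.5, -0.5, -0.5]
width: 0.0928
```

```bash
python3 - <<'E'
from h import *
a=bot.grab_frame("top");b=bot.grab_frame("scene")
cv2.imwrite("pics/a1.png",np.hstack([cv2.resize(a[120:270,80:280],(400,300)),cv2.resize(b[150:300,220:420],(400,300))]))
E
python3 r.py .5365,.398,.2,20 .5365,.398,.066,20
```

```text
t 1.4 pos [0.5358 0.3997 0.2016] yaw 20.14 w 0.0931 F [0.4 0.4 0.2] tilt z [ 5.e-04 -1.e+00  2.e-04]
(0.5365, 0.398, 0.2) [0.0, 0.003, -0.004] [-0.0, 0.002, 0.0]
(0.5365, 0.398, 0.066) [-0.0, 0.271, -0.004] [-0.0, 0.002, 0.0]
```

View pics/a1.png

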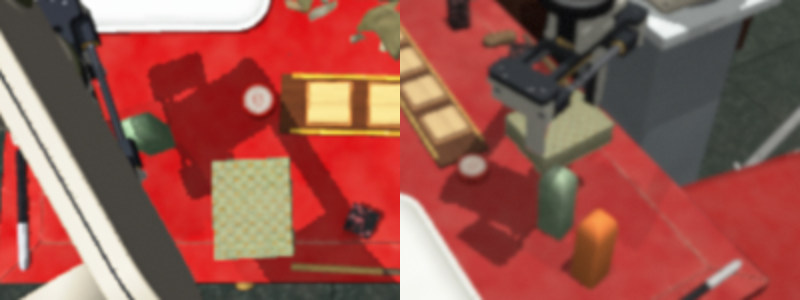

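```bash
python3 - <<'E'
from h import *
s=bot.read_state();p=np.array(s["position"]);R=np.array(s["tcp_rot"])
b=cv2.imread("pics/a1.png"); 
P=[p+R@np.array(q) for q in([0,0,0],[.0465,.017,0],[-.0465,.017,0],[.0465,-.04,0],[-.0465,-.04,0])]
q=sc.proj(np.array(P)); print(q.round(0).tolist())
im=bot.grab_frame("scene")
t=cv2.resize(im[120:270,220:420],(800,600),interpolation=cv2.INTER_CUBIC)
for k in q: cv2.circle(t,tuple(((k-[220,120])*4).astype(int)),4,(255,255,0),-1)
cv2.imwrite("pics/a2.png",t)
E
```

```text
[[302.0, 207.0], [289.0, 224.0], [314.0, 202.0], [290.0, 205.0], [316.0, 183.0]]
```

View pics/a2.png

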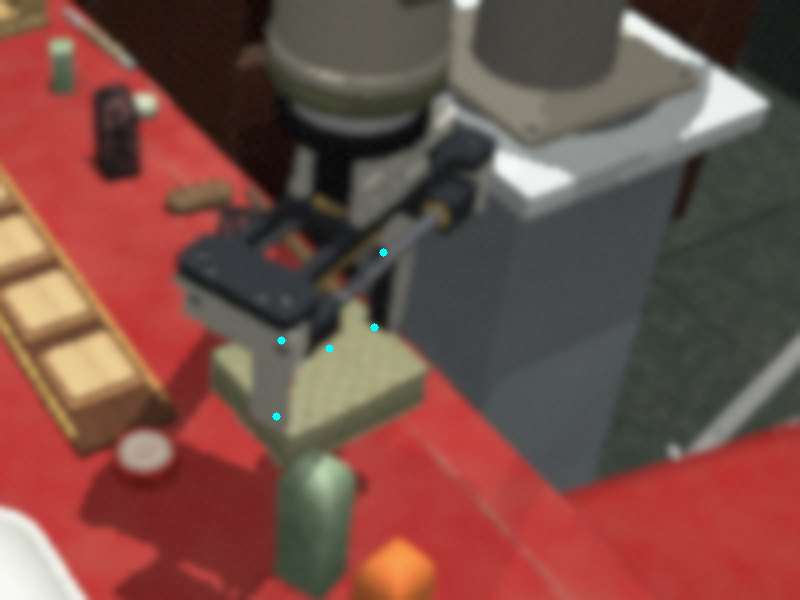

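Call:
play_rows(
  commands=[
    [0,0.05,-0.004,0,0,0,1],
    [0,0.12,-0.004,0,0,0,1],
    [0,0.18,-0.004,0,0,0,1],
    [0,0.23,-0.004,0,0,0,1],
    [0,0.271,-0.004,0,0,0,1],
    [0,0.271,-0.004,0,0,0,1],
    [0,0.271,-0.004,0,0,0,1],
    [0,0.271,-0.004,0,0,0,0],
    [0,0.271,-0.004,0,0,0,0],
    [0,0.271,-0.004,0,0,0,0],
    [0,0.271,-0.004,0,0,0,0],
    [0,0.271,-0.004,0,0,0,0],
  ],
)

```text
time_s: 2.65
position: [0.5377, 0.3969, 0.066]
tcp_rot: [[0.939, 0.0, -0.343], [0.343, 0.0, 0.939], [0.0, -1.0, 0.0]]
contact_force: [-0.4, 0.9, 0.2]
width: 0.0577
```

```bash
python3 r.py .5365,.398,.066,20 .536,.398,.23,20; python3 - <<'E'
from station import bot
import cv2
b=bot.grab_frame("scene")
cv2.imwrite("pics/a3.png",cv2.resize(b[150:300,220:420],(800,600),interpolation=cv2.INTER_CUBIC))
E
```

```text
t 2.65 pos [0.5377 0.3969 0.066 ] yaw 20.03 w 0.0577 F [-0.4  0.9  0.2] tilt z [ 5.e-04 -1.e+00  1.e-04]
(0.5365, 0.398, 0.066) [-0.001, 0.0, 0.003] [-0.0, 0.0, 0.0]
(0.536, 0.398, 0.23) [-0.002, -0.328, 0.003] [-0.0, 0.0, 0.0]
```

View pics/a3.png

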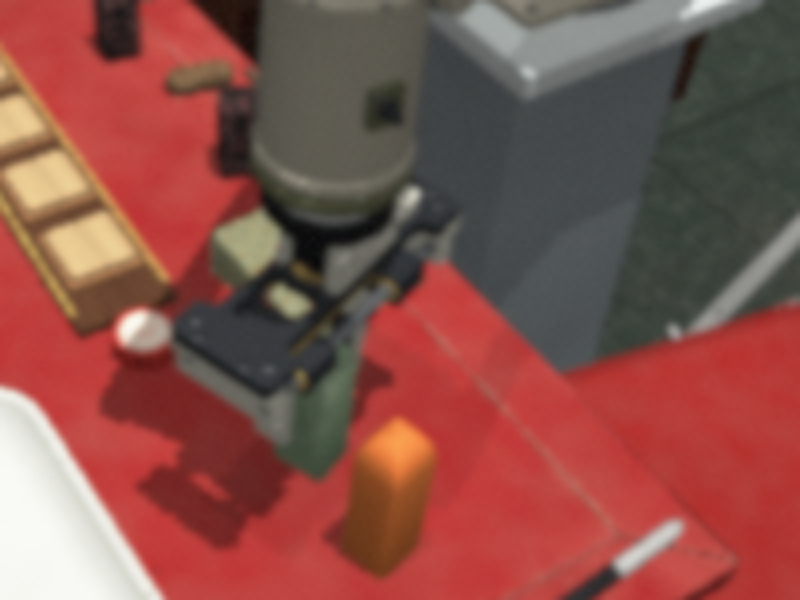

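Call:
play_rows(
  commands=[
    [0,0,0,0,0,0,0],
    [0,0,0,0,0,0,0],
    [0,0,0,0,0,0,0],
    [0,0,0,0,0,0,0],
    [0,0,0,0,0,0,0],
    [0,0,0,0,0,0,0],
  ],
)

```text
time_s: 3.3
position: [0.5374, 0.3968, 0.0655]
tcp_rot: [[0.939, -0.0, -0.343], [0.343, -0.0, 0.939], [-0.0, -1.0, -0.0]]
contact_force: [-0.4, 0.1, 0.1]
width: 0.0335
```

```bash
python3 r.py .5365,.398,.25,20 .5776,-.0624,.25,0
```

```text
t 3.3 pos [0.5374 0.3968 0.0655] yaw 20.04 w 0.0335 F [-0.4  0.1  0.1] tilt z [-3.e-04 -1.e+00 -0.e+00]
(0.5365, 0.398, 0.25) [-0.001, -0.369, 0.003] [0.0, 0.0, -0.0]
(0.5776, -0.0624, 0.25) [-0.239, -0.369, -0.89] [0.0, 0.223, -0.0]
```

Call:
play_rows(
  commands=[
    [0,-0.05,0,0,0,0,0],
    [0,-0.14,0,0,0,0,0],
    [0,-0.24,0,0,0,0,0],
    [0,-0.3,0,0,0,0,0],
    [-0.02,-0.32,-0.08,0,0.02,0,0],
    [-0.04,-0.32,-0.17,0,0.04,0,0],
    [-0.07,-0.32,-0.26,0,0.065,0,0],
    [-0.09,-0.32,-0.35,0,0.09,0,0],
    [-0.12,-0.32,-0.44,0,0.11,0,0],
    [-0.14,-0.32,-0.53,0,0.13,0,0],
    [-0.165,-0.32,-0.62,0,0.155,0,0],
    [-0.19,-0.32,-0.71,0,0.18,0,0],
  ],
)

```text
time_s: 4.5
position: [0.5692, 0.0289, 0.2249]
tcp_rot: [[0.998, -0.001, -0.065], [0.065, -0.0, 0.998], [-0.001, -1.0, 0.0]]
contact_force: [1.9, 0.6, -3.8]
width: 0.0338
```

```bash
python3 r.py .5776,-.0624,.2,-1
```

```text
t 4.5 pos [0.5692 0.0289 0.2249] yaw 3.75 w 0.0338 F [ 1.9  0.6 -3.8] tilt z [-0.0011 -1.      0.    ]
(0.5776, -0.0624, 0.2) [0.005, 0.05, -0.183] [0.0, 0.053, -0.001]
```

Call:
play_rows(
  commands=[
    [0.002,0.02,-0.06,0,0.02,0,0],
    [0.004,0.03,-0.12,0,0.04,0,0],
    [0.005,0.04,-0.16,0,0.053,0,0],
    [0.005,0.05,-0.18,0,0.053,0,0],
    [0.005,0.05,-0.183,0,0.053,0,0],
    [0.005,0.05,-0.183,0,0.053,0,0],
    [0.005,0.05,-0.183,0,0.053,0,0],
  ],
)

```text
time_s: 5.2
position: [0.5786, -0.0593, 0.2009]
tcp_rot: [[1.0, 0.0, 0.015], [-0.015, 0.0, 1.0], [0.0, -1.0, 0.0]]
contact_force: [-0.4, -0.6, -4.6]
width: 0.034
```

```bash
python3 r.py .5776,-.0624,.2,-1  .5776,-.0624,.0895,-1; python3 - <<'E'
from station import bot
import cv2,numpy as np
b=bot.grab_frame("scene");a=bot.grab_frame("top")
cv2.imwrite("pics/a4.png",np.hstack([cv2.resize(b[80:230,170:320],(400,400),interpolation=cv2.INTER_CUBIC),cv2.resize(a[100:250,270:420],(400,400),interpolation=cv2.INTER_CUBIC)]))
E
```

```text
t 5.2 pos [ 0.5786 -0.0593  0.2009] yaw -0.85 w 0.034 F [-0.4 -0.6 -4.6] tilt z [ 3.e-04 -1.e+00  3.e-04]
(0.5776, -0.0624, 0.2) [-0.002, 0.002, -0.006] [-0.0, 0.002, 0.0]
(0.5776, -0.0624, 0.0895) [-0.002, 0.223, -0.006] [-0.0, 0.002, 0.0]
```

View pics/a4.png

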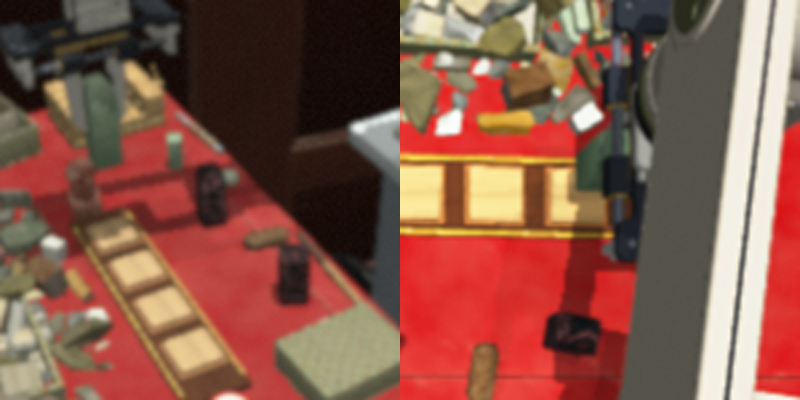

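```bash
cat >> h.py <<'E'
def ov(name,items,region,fn,f=6,im=None):
    cam=top if name=="top" else sc
    im=bot.grab_frame(name) if im is None else im
    u0,v0,w,h=region
    t=cv2.resize(im[v0:v0+h,u0:u0+w],None,fx=f,fy=f,interpolation=cv2.INTER_CUBIC)
    for b in items:
        q=((cam.proj(b)+.5)*f-.5-np.array([u0,v0])*f)
        for i in range(4):
            for a,c in((i,(i+1)%4),(4+i,4+(i+1)%4),(i,i+4)):
                cv2.line(t,tuple(q[a].astype(int)),tuple(q[c].astype(int)),(255,255,0),1)
    cv2.imwrite(fn,t)
E
python3 - <<'E'
from h import *
s=bot.read_state();p=s["position"]
ov("scene",[box(p[:2],np.radians(-.85),.034,.038,p[2]-.0655,p[2]+.0465)],(175,85,70,70),"pics/a5.png",8)
E
```

```text
(no output)
```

View pics/a5.png

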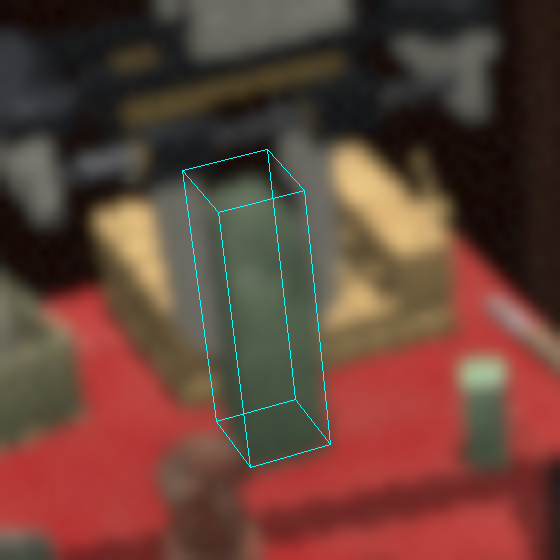

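Call:
play_rows(
  commands=[
    [-0.002,0.002,-0.006,0,0,0,0],
    [-0.002,0.05,-0.006,0,0,0,0],
    [-0.002,0.11,-0.006,0,0,0,0],
    [-0.002,0.16,-0.006,0,0,0,0],
    [-0.002,0.19,-0.006,0,0,0,0],
    [-0.002,0.21,-0.006,0,0,0,0],
    [-0.002,0.222,-0.006,0,0,0,0],
    [-0.002,0.222,-0.006,0,0,0,0],
    [-0.002,0.222,-0.006,0,0,0,0],
  ],
)

```text
time_s: 6.25
position: [0.5783, -0.0635, 0.0908]
tcp_rot: [[1.0, 0.002, 0.016], [-0.016, -0.0, 1.0], [0.002, -1.0, -0.0]]
contact_force: [0.7, -0.3, -5.1]
width: 0.0333
```

```bash
python3 r.py .5776,-.0624,.0875,-1;python3 - <<'E'
from h import *
s=bot.read_state();p=s["position"]
b=box(p[:2],np.radians(-.85),.034,.038,p[2]-.0655,p[2]+.0465)
ov("scene",[b],(180,110,70,70),"pics/a6.png",8)
ov("top",[b],(290,130,100,75),"pics/a6t.png",8)
E
```

```text
t 6.25 pos [ 0.5783 -0.0635  0.0908] yaw -0.94 w 0.0333 F [ 0.7 -0.3 -5.1] tilt z [ 1.8e-03 -1.0e+00 -3.0e-04]
(0.5776, -0.0624, 0.0875) [-0.001, 0.007, 0.002] [0.0, 0.001, 0.001]
```

View pics/a6.png

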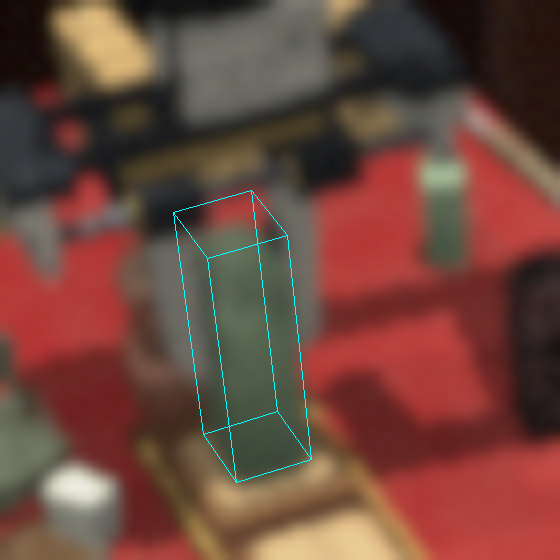

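View pics/a6t.png

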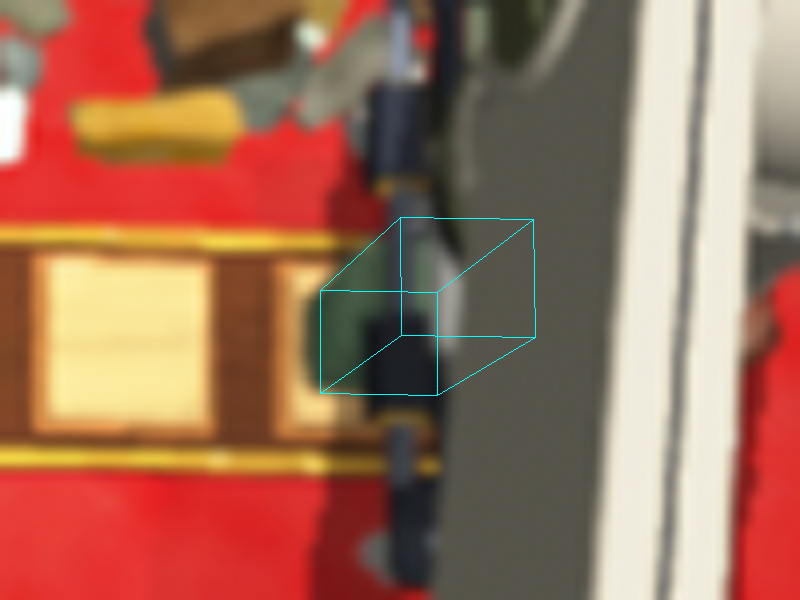

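Call:
play_rows(
  commands=[
    [-0.001,0.002,0,0,0,0,0],
    [-0.001,0.004,0,0,0,0,0],
    [-0.001,0.006,0,0,0,0,0],
    [-0.001,0.006,0,0,0,0,0],
    [-0.001,0.006,0,0,0,0,0],
  ],
)

```text
time_s: 6.85
position: [0.5773, -0.0634, 0.0876]
tcp_rot: [[1.0, 0.001, 0.016], [-0.016, -0.0, 1.0], [0.001, -1.0, -0.0]]
contact_force: [-3.3, 1.5, 6.3]
width: 0.0334
```

```bash
python3 r.py .5776,-.0624,.0875,-1
```

```text
t 6.85 pos [ 0.5773 -0.0634  0.0876] yaw -0.93 w 0.0334 F [-3.3  1.5  6.3] tilt z [ 7.e-04 -1.e+00 -2.e-04]
(0.5776, -0.0624, 0.0875) [0.001, 0.0, 0.002] [0.0, 0.001, 0.0]
```

Contact made (force went from −5 to +6 N). Releasing, then rising.

Call:
play_rows(
  commands=[
    [0,0,0,0,0,0,0.2],
    [0,0,0,0,0,0,0.45],
    [0,0,0,0,0,0,0.6],
    [0,0,0,0,0,0,0.8],
    [0,0,0,0,0,0,0.8],
    [0,0,0,0,0,0,0.8],
    [0,0,0,0,0,0,0.8],
    [0,-0.03,0,0,0,0,0.8],
    [0,-0.1,0,0,0,0,0.8],
    [0,-0.18,0,0,0,0,0.8],
    [0,-0.24,0,0,0,0,0.8],
    [0,-0.24,0,0,0,0,0.8],
  ],
)

```text
time_s: 8.05
position: [0.5801, -0.064, 0.2143]
tcp_rot: [[1.0, 0.01, 0.016], [-0.016, -0.002, 1.0], [0.011, -1.0, -0.002]]
contact_force: [1.1, -0.1, -0.1]
width: 0.0746
```

```bash
python3 r.py .4425,-.05,.2,-13 .4425,-.05,.2,77 .4425,-.05,.05,-13
```

```text
t 8.05 pos [ 0.5801 -0.064   0.2143] yaw -0.94 w 0.0746 F [ 1.1 -0.1 -0.1] tilt z [ 0.0105 -0.9999 -0.0019]
(0.4425, -0.05, 0.2) [-0.276, 0.026, 0.024] [0.001, 0.134, 0.007]
(0.4425, -0.05, 0.2) [-0.276, 0.026, 0.024] [0.006, -0.866, 0.005]
(0.4425, -0.05, 0.05) [-0.279, 0.326, 0.024] [0.001, 0.134, 0.007]
```

Call:
play_rows(
  commands=[
    [-0.07,0.0,0.006,0,0.03,0,0.8],
    [-0.15,0.01,0.012,0,0.07,0,0.8],
    [-0.22,0.02,0.02,0,0.1,0,0.8],
    [-0.276,0.026,0.024,0,0.134,0,0.8],
    [-0.276,0.026,0.024,0,0.134,0,0.8],
    [-0.276,0.026,0.024,0,0.134,0,0.8],
    [-0.276,0.026,0.024,0,0.134,0,0.8],
  ],
)

```text
time_s: 8.75
position: [0.4402, -0.0493, 0.1944]
tcp_rot: [[0.975, 0.002, 0.224], [-0.224, -0.0, 0.975], [0.002, -1.0, 0.0]]
contact_force: [-0.2, 0.8, 1.4]
width: 0.0741
```

```bash
python3 r.py .4425,-.05,.2,-13 .4425,-.05,.05,-13; python3 - <<'E'
from h import *
st=[box((x,y),np.radians(-1.1),.052,.052,.022,.022) for x,y in((.5776,-.0624),(.579,.018))]
b=box((.5775,-.0634),np.radians(-1),.034,.038,.022,.134)
im=bot.grab_frame("scene");ov("scene",st+[b],(180,110,70,70),"pics/a7.png",8,im)
im=bot.grab_frame("top");ov("top",st+[b],(290,130,100,75),"pics/a7t.png",8,im)
E
```

```text
t 8.75 pos [ 0.4402 -0.0493  0.1944] yaw -12.96 w 0.0741 F [-0.2  0.8  1.4] tilt z [ 0.0016 -1.      0.    ]
(0.4425, -0.05, 0.2) [0.005, -0.011, -0.0] [-0.0, 0.0, 0.001]
(0.4425, -0.05, 0.05) [0.004, 0.289, -0.0] [-0.0, 0.0, 0.001]
```

View pics/a7.png

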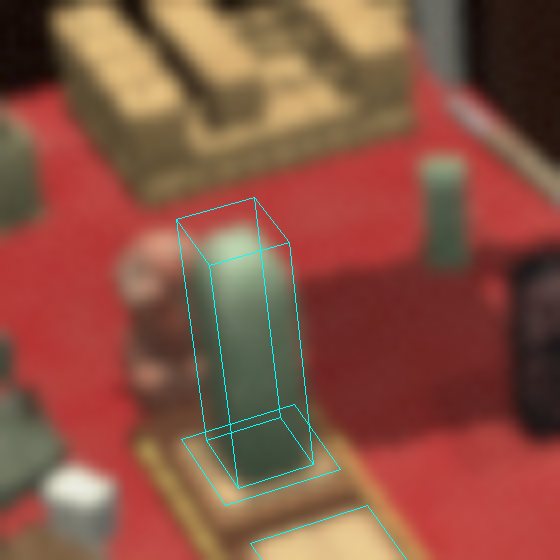

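View pics/a7t.png

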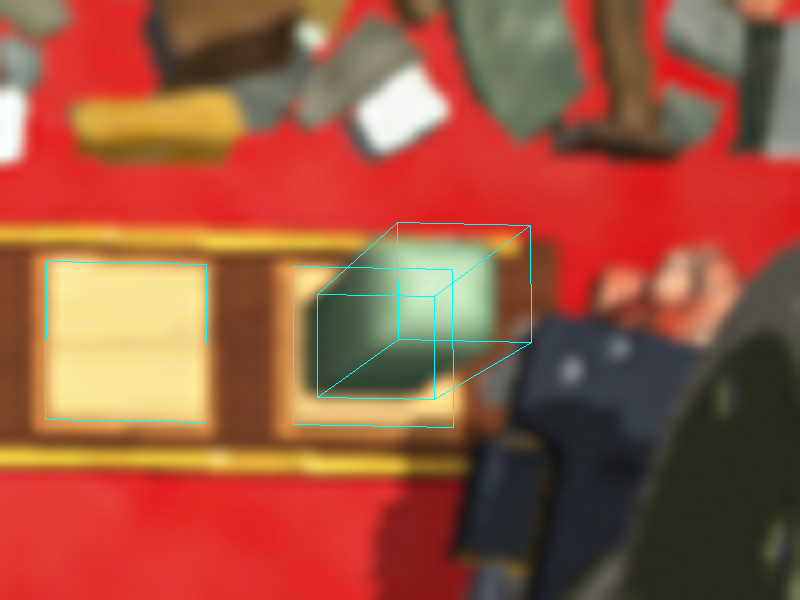

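Call:
play_rows(
  commands=[
    [0.004,0.03,0,0,0,0,0.8],
    [0.004,0.1,0,0,0,0,0.8],
    [0.004,0.17,0,0,0,0,0.8],
    [0.004,0.23,0,0,0,0,0.8],
    [0.004,0.27,0,0,0,0,0.8],
    [0.004,0.289,0,0,0,0,0.8],
    [0.004,0.289,0,0,0,0,0.8],
    [0.004,0.289,0,0,0,0,0.8],
    [0.004,0.289,0,0,0,0,0],
    [0.004,0.289,0,0,0,0,0],
    [0.004,0.289,0,0,0,0,0],
    [0.004,0.289,0,0,0,0,0],
  ],
)

```text
time_s: 10.05
position: [0.4414, -0.0497, 0.0496]
tcp_rot: [[0.974, 0.001, 0.225], [-0.225, -0.0, 0.974], [0.001, -1.0, -0.0]]
contact_force: [-0.2, -0.6, -0.2]
width: 0.0471
```

Call:
play_rows(
  commands=[
    [0,0,0,0,0,0,0],
    [0,0,0,0,0,0,0],
    [0,0,0,0,0,0,0],
    [0,0,0,0,0,0,0],
    [0,0,0,0,0,0,0],
  ],
)

```text
time_s: 10.55
position: [0.4415, -0.0496, 0.0494]
tcp_rot: [[0.974, 0.001, 0.225], [-0.225, -0.0, 0.974], [0.001, -1.0, 0.0]]
contact_force: [1.5, 0.6, 2.4]
width: 0.0342
```

```bash
python3 r.py .4425,-.05,.2,-13 .578,.018,.2,-1
```

```text
t 10.55 pos [ 0.4415 -0.0496  0.0494] yaw -13.0 w 0.0342 F [1.5 0.6 2.4] tilt z [ 7.e-04 -1.e+00  0.e+00]
(0.4425, -0.05, 0.2) [0.002, -0.301, -0.0] [-0.0, 0.0, 0.0]
(0.578, 0.018, 0.2) [0.236, -0.301, 0.193] [0.0, -0.133, 0.0]
```

Call:
play_rows(
  commands=[
    [0,-0.05,0,0,0,0,0],
    [0,-0.14,0,0,0,0,0],
    [0,-0.24,0,0,0,0,0],
    [0,-0.29,0,0,0,0,0],
    [0.06,-0.3,0.05,0,-0.03,0,0],
    [0.12,-0.3,0.1,0,-0.07,0,0],
    [0.18,-0.3,0.15,0,-0.1,0,0],
    [0.22,-0.3,0.18,0,-0.12,0,0],
    [0.236,-0.3,0.193,0,-0.133,0,0],
    [0.236,-0.3,0.193,0,-0.133,0,0],
    [0.236,-0.3,0.193,0,-0.133,0,0],
    [0.236,-0.3,0.193,0,-0.133,0,0],
  ],
)

```text
time_s: 11.75
position: [0.5767, 0.0173, 0.1989]
tcp_rot: [[1.0, -0.001, 0.019], [-0.019, -0.0, 1.0], [-0.001, -1.0, -0.0]]
contact_force: [-0.4, -0.4, -3.3]
width: 0.0339
```

```bash
python3 r.py .578,.018,.2,-1 .578,.018,.074,-1;python3 - <<'E'
from h import *
s=bot.read_state();p=s["position"]
b=box(p[:2],np.radians(-.85),.034,.038,p[2]-.0494,p[2]+.0366)
ov("scene",[b],(190,110,70,70),"pics/a8.png",8)
ov("top",[b],(250,130,100,75),"pics/a8t.png",8)
E
```

```text
t 11.75 pos [0.5767 0.0173 0.1989] yaw -1.1 w 0.0339 F [-0.4 -0.4 -3.3] tilt z [-1.e-03 -1.e+00 -2.e-04]
(0.578, 0.018, 0.2) [0.003, -0.002, 0.001] [0.0, -0.001, -0.001]
(0.578, 0.018, 0.074) [0.003, 0.25, 0.002] [0.0, -0.001, -0.001]
```

View pics/a8.png

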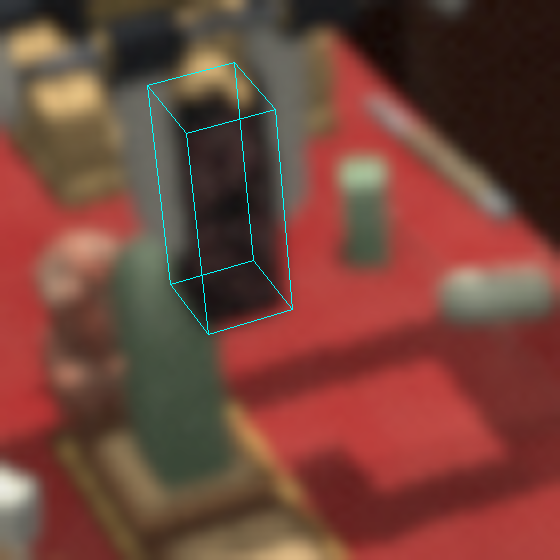

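View pics/a8t.png

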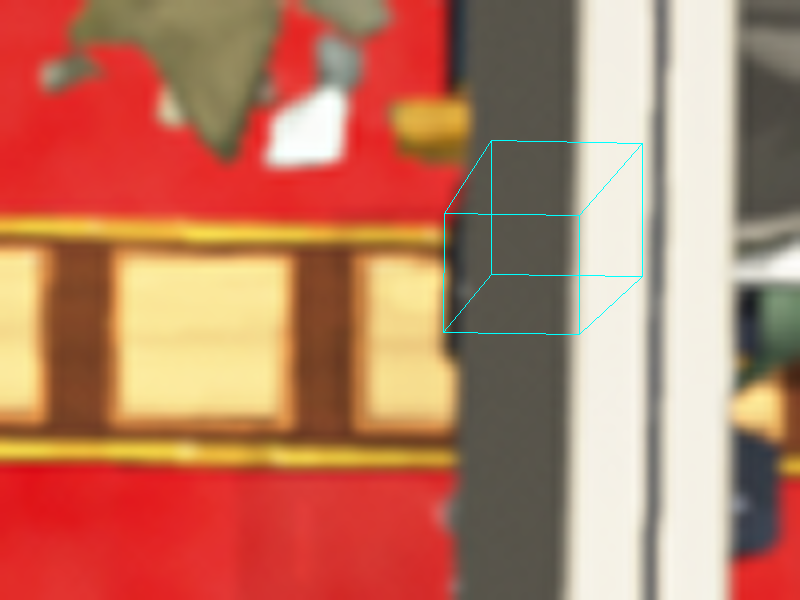

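Call:
play_rows(
  commands=[
    [0.002,0.03,0.001,0,0,0,0],
    [0.002,0.09,0.001,0,0,0,0],
    [0.002,0.15,0.001,0,0,0,0],
    [0.002,0.2,0.001,0,0,0,0],
    [0.002,0.23,0.001,0,0,0,0],
    [0.002,0.246,0.001,0,0,0,0],
    [0.002,0.25,0.001,0,0,0,0],
    [0.002,0.252,0.001,0,0,0,0],
    [0.002,0.254,0.001,0,0,0,0],
    [0.002,0.255,0.001,0,0,0,0],
    [0.002,0.255,0.001,0,0,0,0],
  ],
)

```text
time_s: 12.95
position: [0.5793, 0.0184, 0.0724]
tcp_rot: [[1.0, 0.001, 0.018], [-0.018, -0.0, 1.0], [0.001, -1.0, -0.0]]
contact_force: [-0.3, -0.2, -3.3]
width: 0.0335
```

```bash
python3 r.py .578,.018,.0714,-1
```

```text
t 12.95 pos [0.5793 0.0184 0.0724] yaw -1.03 w 0.0335 F [-0.3 -0.2 -3.3] tilt z [ 1.2e-03 -1.0e+00 -1.0e-04]
(0.578, 0.018, 0.0714) [-0.003, 0.002, -0.001] [0.0, -0.0, 0.001]
```

Call:
play_rows(
  commands=[
    [-0.003,0,-0.001,0,0,0,0],
    [-0.003,0.002,-0.001,0,0,0,0],
    [-0.003,0.003,-0.001,0,0,0,0],
    [-0.003,0.003,-0.001,0,0,0,0],
  ],
)

```text
time_s: 13.35
position: [0.5774, 0.0179, 0.0714]
tcp_rot: [[1.0, 0.0, 0.018], [-0.018, -0.0, 1.0], [0.0, -1.0, -0.0]]
contact_force: [-4.0, 0.9, 6.8]
width: 0.0339
```

```bash
python3 r.py .578,.018,.0714,-1
```

```text
t 13.35 pos [0.5774 0.0179 0.0714] yaw -1.02 w 0.0339 F [-4.   0.9  6.8] tilt z [ 3.e-04 -1.e+00 -2.e-04]
(0.578, 0.018, 0.0714) [0.001, 0.0, 0.0] [0.0, -0.0, 0.0]
```

Contact; release and rise.

Call:
play_rows(
  commands=[
    [0,0,0,0,0,0,0.2],
    [0,0,0,0,0,0,0.45],
    [0,0,0,0,0,0,0.6],
    [0,0,0,0,0,0,0.7],
    [0,0,0,0,0,0,0.7],
    [0,0,0,0,0,0,0.7],
    [0,-0.03,0,0,0,0,0.7],
    [0,-0.1,0,0,0,0,0.7],
    [0,-0.18,0,0,0,0,0.7],
    [0,-0.24,0,0,0,0,0.7],
    [0,-0.26,0,0,0,0,0.7],
    [0,-0.26,0,0,0,0,0.7],
  ],
)

```text
time_s: 14.55
position: [0.5787, 0.0179, 0.203]
tcp_rot: [[1.0, 0.005, 0.018], [-0.018, -0.0, 1.0], [0.005, -1.0, -0.0]]
contact_force: [0.0, 0.1, -0.0]
width: 0.0651
```

```bash
python3 r.py .429,.1345,.2,-23.5
```

```text
t 14.55 pos [0.5787 0.0179 0.203 ] yaw -1.03 w 0.0651 F [ 0.   0.1 -0. ] tilt z [ 4.6e-03 -1.0e+00 -2.0e-04]
(0.429, 0.1345, 0.2) [-0.303, 0.004, 0.228] [-0.0, 0.25, 0.003]
```

Call:
play_rows(
  commands=[
    [-0.06,0,0.045,0,0.05,0,0.8],
    [-0.12,0,0.09,0,0.1,0,0.8],
    [-0.18,0,0.135,0,0.15,0,0.8],
    [-0.24,0,0.18,0,0.2,0,0.8],
    [-0.28,0,0.21,0,0.23,0,0.8],
    [-0.303,0,0.228,0,0.25,0,0.8],
    [-0.303,0,0.228,0,0.25,0,0.8],
    [-0.303,0,0.228,0,0.25,0,0.8],
    [-0.303,0,0.228,0,0.25,0,0.8],
  ],
)

```text
time_s: 15.45
position: [0.428, 0.1341, 0.1994]
tcp_rot: [[0.917, -0.001, 0.399], [-0.399, -0.0, 0.917], [-0.001, -1.0, -0.001]]
contact_force: [-0.5, 0.8, -0.4]
width: 0.0744
```

```bash
python3 r.py .429,.1345,.2,-23.5 .429,.1345,.038,-23.5; python3 - <<'E'
from h import *
st=[box((x,y),np.radians(-1.1),.052,.052,.022,.022) for x,y in((.5776,-.0624),(.579,.018))]
b=[box((.5775,-.0634),np.radians(-1),.034,.038,.022,.134),box((.5775,.018),np.radians(-1),.034,.038,.022,.108),box((.429,.1345),np.radians(66.5),.035,.036,0,.068)]
ov("scene",st+b,(180,110,125,100),"pics/a9.png",6)
ov("top",st+b,(240,130,130,110),"pics/a9t.png",6)
E
```

```text
t 15.45 pos [0.428  0.1341 0.1994] yaw -23.51 w 0.0744 F [-0.5  0.8 -0.4] tilt z [-8.e-04 -1.e+00 -9.e-04]
(0.429, 0.1345, 0.2) [0.002, -0.001, 0.002] [0.001, -0.0, -0.001]
(0.429, 0.1345, 0.038) [0.002, 0.323, 0.002] [0.001, -0.0, -0.001]
```

View pics/a9.png

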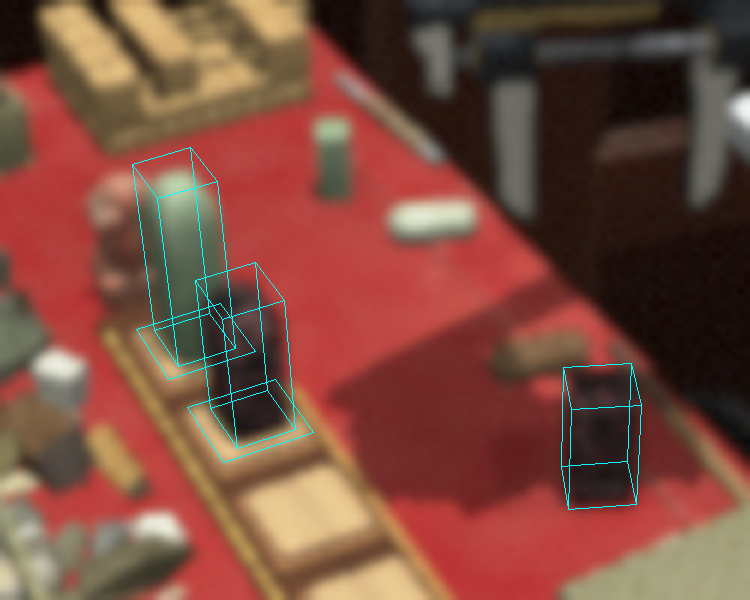

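View pics/a9t.png

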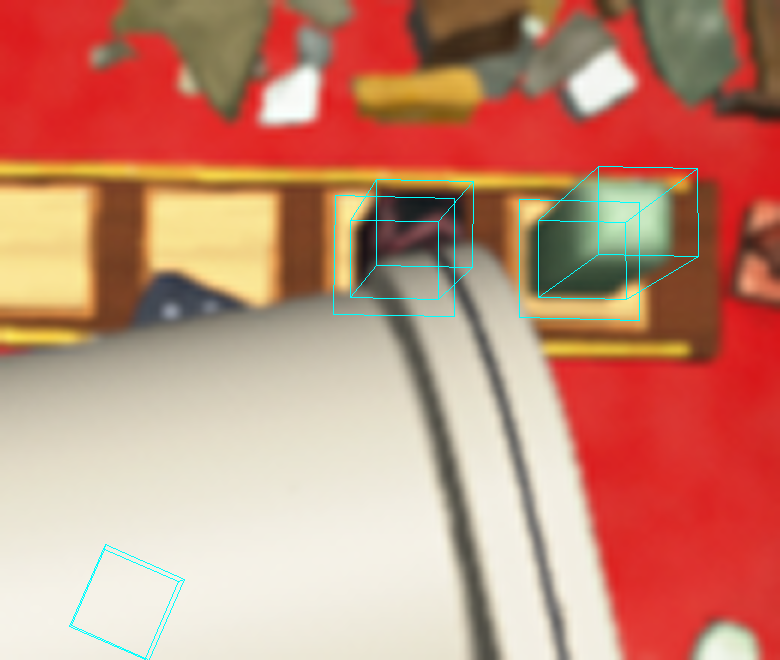

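Call:
play_rows(
  commands=[
    [0.002,0.05,0.002,0,0,0,0.8],
    [0.002,0.12,0.002,0,0,0,0.8],
    [0.002,0.19,0.002,0,0,0,0.8],
    [0.002,0.25,0.002,0,0,0,0.8],
    [0.002,0.3,0.002,0,0,0,0.8],
    [0.002,0.323,0.002,0,0,0,0.8],
    [0.002,0.323,0.002,0,0,0,0.8],
    [0.002,0.323,0.002,0,0,0,0],
    [0.002,0.323,0.002,0,0,0,0],
    [0.002,0.323,0.002,0,0,0,0],
    [0.002,0.323,0.002,0,0,0,0],
    [0.002,0.323,0.002,0,0,0,0],
  ],
)

```text
time_s: 16.75
position: [0.4296, 0.1353, 0.0392]
tcp_rot: [[0.917, 0.001, 0.399], [-0.399, 0.0, 0.917], [0.001, -1.0, 0.001]]
contact_force: [-0.6, 0.2, -0.7]
width: 0.0391
```

Call:
play_rows(
  commands=[
    [0,0,0,0,0,0,0],
    [0,0,0,0,0,0,0],
    [0,0,0,0,0,0,0],
    [0,0,0,0,0,0,0],
    [0,0,0,0,0,0,0],
  ],
)

```text
time_s: 17.25
position: [0.4294, 0.1352, 0.039]
tcp_rot: [[0.917, 0.0, 0.399], [-0.399, 0.0, 0.917], [0.0, -1.0, 0.0]]
contact_force: [-1.4, -0.9, 6.0]
width: 0.0352
```

```bash
python3 r.py .429,.1345,.2,-23.5 .5795,.098,.15,-1
```

```text
t 17.25 pos [0.4294 0.1352 0.039 ] yaw -23.52 w 0.0352 F [-1.4 -0.9  6. ] tilt z [ 3.e-04 -1.e+00  3.e-04]
(0.429, 0.1345, 0.2) [-0.0, -0.322, -0.002] [-0.0, -0.0, 0.0]
(0.5795, 0.098, 0.15) [0.305, -0.222, 0.052] [-0.0, -0.25, 0.0]
```

Call:
play_rows(
  commands=[
    [0,-0.05,0,0,0,0,0],
    [0,-0.14,0,0,0,0,0],
    [0,-0.22,0,0,0,0,0],
    [0,-0.26,0,0,0,0,0],
    [0.08,-0.26,0.01,0,-0.06,0,0],
    [0.16,-0.26,0.025,0,-0.13,0,0],
    [0.23,-0.26,0.04,0,-0.19,0,0],
    [0.28,-0.26,0.05,0,-0.23,0,0],
    [0.305,-0.26,0.052,0,-0.25,0,0],
    [0.305,-0.26,0.052,0,-0.25,0,0],
    [0.305,-0.26,0.052,0,-0.25,0,0],
    [0.305,-0.26,0.052,0,-0.25,0,0],
  ],
)

```text
time_s: 18.45
position: [0.5784, 0.0984, 0.1681]
tcp_rot: [[1.0, -0.001, 0.018], [-0.018, 0.0, 1.0], [-0.001, -1.0, -0.0]]
contact_force: [0.9, 0.4, -1.5]
width: 0.0352
```

```bash
python3 r.py .5795,.098,.061,-1
```

```text
t 18.45 pos [0.5784 0.0984 0.1681] yaw -1.05 w 0.0352 F [ 0.9  0.4 -1.5] tilt z [-0.0013 -1.     -0.    ]
(0.5795, 0.098, 0.061) [0.003, 0.214, -0.001] [0.0, -0.001, -0.001]
```

Call:
play_rows(
  commands=[
    [0.001,0.03,-0.001,0,0,0,0],
    [0.001,0.08,-0.001,0,0,0,0],
    [0.001,0.13,-0.001,0,0,0,0],
    [0.001,0.17,-0.001,0,0,0,0],
    [0.001,0.195,-0.001,0,0,0,0],
    [0.001,0.206,-0.001,0,0,0,0],
    [0.0,0.21,-0.001,0,0,0,0],
    [0.0,0.213,-0.001,0,0,0,0],
    [0.0,0.215,-0.001,0,0,0,0],
    [0.0,0.216,-0.001,0,0,0,0],
    [0.0,0.216,-0.001,0,0,0,0],
  ],
)

```text
time_s: 19.55
position: [0.5797, 0.0976, 0.0612]
tcp_rot: [[1.0, 0.001, 0.018], [-0.018, 0.0, 1.0], [0.001, -1.0, 0.0]]
contact_force: [0.4, 0.3, -2.9]
width: 0.0349
```

```bash
python3 r.py .5795,.098,.061,-1
```

```text
t 19.55 pos [0.5797 0.0976 0.0612] yaw -1.03 w 0.0349 F [ 0.4  0.3 -2.9] tilt z [ 9.e-04 -1.e+00  1.e-04]
(0.5795, 0.098, 0.061) [-0.001, 0.0, 0.001] [-0.0, -0.0, 0.001]
```

Call:
play_rows(
  commands=[
    [-0.001,0.001,0.001,0,0,0,0],
    [-0.001,0.002,0.001,0,0,0,0],
    [-0.001,0.003,0.001,0,0,0,0],
    [-0.001,0.003,0.001,0,0,0,0],
  ],
)

```text
time_s: 19.95
position: [0.5797, 0.0978, 0.0611]
tcp_rot: [[1.0, 0.002, 0.018], [-0.018, -0.0, 1.0], [0.002, -1.0, -0.0]]
contact_force: [-4.0, -2.7, 10.1]
width: 0.0352
```

```bash
python3 r.py .5795,.098,.061,-1
```

```text
t 19.95 pos [0.5797 0.0978 0.0611] yaw -1.03 w 0.0352 F [-4.  -2.7 10.1] tilt z [ 1.6e-03 -1.0e+00 -4.0e-04]
(0.5795, 0.098, 0.061) [-0.0, 0.0, 0.0] [0.0, -0.0, 0.001]
```

Call:
play_rows(
  commands=[
    [0,0,0,0,0,0,0.2],
    [0,0,0,0,0,0,0.45],
    [0,0,0,0,0,0,0.6],
    [0,0,0,0,0,0,0.6],
    [0,0,0,0,0,0,0.6],
    [0,0,0,0,0,0,0.6],
    [0,-0.03,0,0,0,0,0.6],
    [0,-0.1,0,0,0,0,0.6],
    [0,-0.18,0,0,0,0,0.6],
    [0,-0.24,0,0,0,0,0.6],
    [0,-0.28,0,0,0,0,0.6],
    [0,-0.28,0,0,0,0,0.6],
  ],
)

```text
time_s: 21.15
position: [0.5813, 0.0984, 0.2047]
tcp_rot: [[1.0, 0.008, 0.018], [-0.018, 0.001, 1.0], [0.008, -1.0, 0.001]]
contact_force: [1.2, -0.2, 0.9]
width: 0.0557
```

```bash
python3 r.py .45,.0,.2,-12 .4285,-.19,.2,-26
```

```text
t 21.15 pos [0.5813 0.0984 0.2047] yaw -1.02 w 0.0557 F [ 1.2 -0.2  0.9] tilt z [ 8.e-03 -1.e+00  8.e-04]
(0.45, 0.0, 0.2) [-0.259, 0.007, -0.201] [-0.001, 0.122, 0.005]
(0.4285, -0.19, 0.2) [-0.295, 0.007, -0.582] [-0.002, 0.278, 0.005]
```

Call:
play_rows(
  commands=[
    [-0.06,0,-0.04,0,0.03,0,0.6],
    [-0.12,0,-0.1,0,0.06,0,0.6],
    [-0.17,0,-0.17,0,0.1,0,0.6],
    [-0.22,0,-0.25,0,0.14,0,0.6],
    [-0.26,0,-0.34,0,0.18,0,0.6],
    [-0.28,0,-0.43,0,0.22,0,0.6],
    [-0.29,0,-0.51,0,0.25,0,0.6],
    [-0.295,0,-0.56,0,0.278,0,0.6],
    [-0.295,0,-0.582,0,0.278,0,0.6],
    [-0.295,0,-0.582,0,0.278,0,0.6],
    [-0.295,0,-0.582,0,0.278,0,0.6],
    [-0.295,0,-0.582,0,0.278,0,0.6],
  ],
)

```text
time_s: 22.35
position: [0.4264, -0.1889, 0.1989]
tcp_rot: [[0.899, -0.0, 0.437], [-0.437, 0.001, 0.899], [-0.001, -1.0, 0.0]]
contact_force: [-0.7, 0.6, 0.1]
width: 0.056
```

```bash
python3 r.py .4285,-.19,.2,-26 .4285,-.19,.028,-26; python3 - <<'E'
from h import *
S=((.5776,-.0624),(.579,.018),(.5803,.098))
st=[box((x,y),np.radians(-1.1),.052,.052,.022,.022) for x,y in S]
b=[box((x,y),np.radians(-1),.034,.038,.022,h+.022) for x,y,h in ((.5773,-.0634,.112),(.5774,.018,.086),(.5797,.0978,.068))]
im=bot.grab_frame("top");cv2.imwrite("pics/top5.png",im)
ov("top",st+b,(250,130,110,80),"pics/b1t.png",7,im)
im=bot.grab_frame("scene");cv2.imwrite("pics/scene5.png",im)
ov("scene",[],(180,110,100,100),"pics/b1.png",6,im)
E
```

```text
t 22.35 pos [ 0.4264 -0.1889  0.1989] yaw -25.93 w 0.056 F [-0.7  0.6  0.1] tilt z [-7.e-04 -1.e+00  4.e-04]
(0.4285, -0.19, 0.2) [0.005, -0.002, -0.0] [-0.0, 0.001, -0.0]
(0.4285, -0.19, 0.028) [0.005, 0.342, -0.0] [-0.0, 0.001, -0.0]
```

View pics/b1t.png

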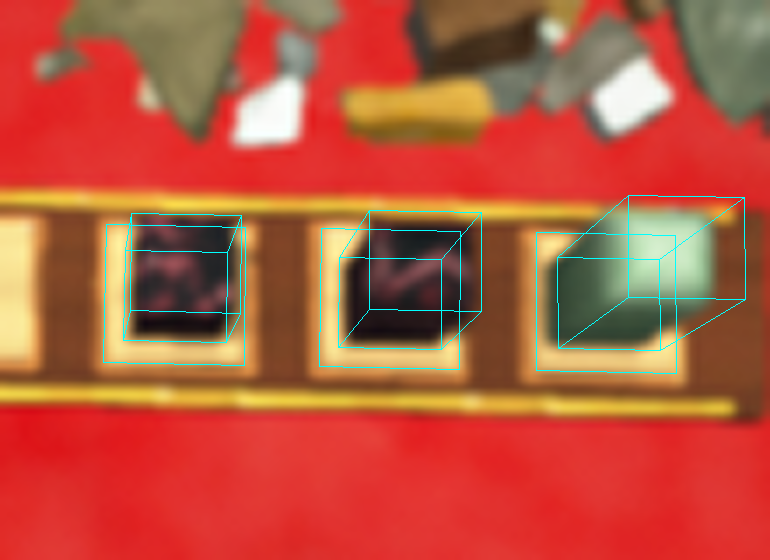

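View pics/b1.png

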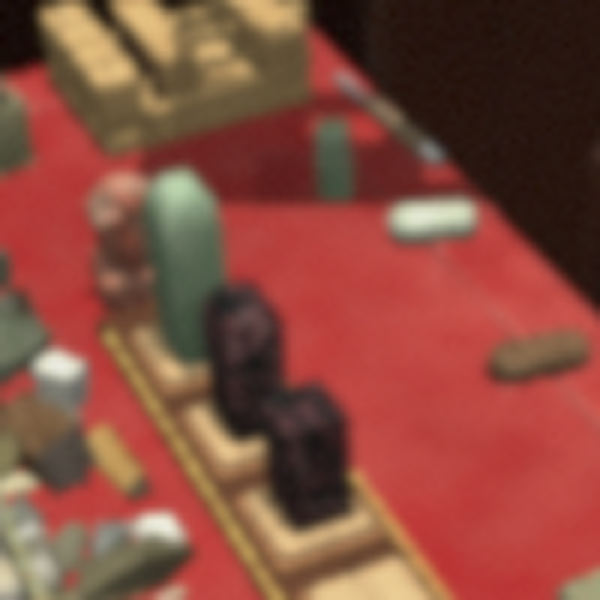

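```bash
python3 - <<'E'
from h import *
a=cv2.imread("pics/top5.png").astype(float)[...,1]; a=cv2.GaussianBlur(a,(3,3),0)
S=((.5776,-.0624),(.579,.018),(.5803,.098),(.5821,.177))
def edges(vals,th=25):
    g=np.diff(vals); o=[]
    for i in range(1,len(g)-1):
        if abs(g[i])>th and abs(g[i])>=abs(g[i-1]) and abs(g[i])>=abs(g[i+1]):
            d=(abs(g[i-1])-abs(g[i+1]))/(2*(abs(g[i-1])-2*abs(g[i])+abs(g[i+1]))+1e-9); o.append((i+.5+d,int(g[i])))
    return o
for x,y in S:
    u,v=top.proj([[x,y,.022]])[0]
    ys=np.arange(v-16,v+18); col=cv2.remap(a.astype(np.float32),np.full(len(ys),u-2,np.float32).reshape(-1,1),ys.astype(np.float32).reshape(-1,1),1)[:,0]
    xs=np.arange(u-17,u+17); row=cv2.remap(a.astype(np.float32),xs.astype(np.float32).reshape(-1,1),np.full(len(xs),v+3,np.float32).reshape(-1,1),1)[:,0]
    print("stand",x,y,"X edges",[(round(float(top.plane([[u-2,ys[0]+e]],.022)[0,0])-x,4),g) for e,g in edges(col)])
    print("   Y edges",[(round(float(top.plane([[xs[0]+e,v+3]],.022)[0,1])-y,4),g) for e,g in edges(row)])
E
```

```text
stand 0.5776 -0.0624 X edges [(0.0383, 40), (-0.0165, 45), (-0.0263, -32), (-0.0353, 43)]
   Y edges [(0.0316, 26), (0.0222, -30)]
stand 0.579 0.018 X edges [(0.039, 45), (0.0311, -38), (-0.017, 63), (-0.0274, -35), (-0.0352, 30), (-0.0415, -42)]
   Y edges [(0.0279, 39), (0.0174, -66)]
stand 0.5803 0.098 X edges [(0.0391, 48), (0.0309, -44), (-0.016, 60), (-0.0262, -33), (-0.0346, 34), (-0.0416, -55)]
   Y edges [(0.0273, 47), (0.0169, -63), (-0.0205, 29)]
stand 0.5821 0.177 X edges [(0.0385, 57), (0.0337, -28), (0.0261, 42), (-0.0259, -38), (-0.035, 50)]
   Y edges [(0.0287, 49), (-0.0272, -50)]
```

Measured edges put every placed seal within about 3 mm of its stand's centre. On to the small green seal.

Call:
play_rows(
  commands=[
    [0.005,0.05,0,0,0,0,0.6],
    [0.005,0.12,0,0,0,0,0.6],
    [0.005,0.19,0,0,0,0,0.6],
    [0.005,0.26,0,0,0,0,0.6],
    [0.005,0.31,0,0,0,0,0.6],
    [0.005,0.335,0,0,0,0,0.6],
    [0.005,0.342,0,0,0,0,0.6],
    [0.005,0.342,0,0,0,0,0],
    [0.005,0.342,0,0,0,0,0],
    [0.005,0.342,0,0,0,0,0],
    [0.005,0.342,0,0,0,0,0],
    [0.005,0.342,0,0,0,0,0],
  ],
)

```text
time_s: 23.65
position: [0.4288, -0.1916, 0.0288]
tcp_rot: [[0.898, 0.001, 0.439], [-0.439, -0.001, 0.898], [0.001, -1.0, -0.0]]
contact_force: [-0.2, -0.2, 4.3]
width: 0.0214
```

Call:
play_rows(
  commands=[
    [0,0,0,0,0,0,0],
    [0,0,0,0,0,0,0],
    [0,0,0,0,0,0,0],
    [0,0,0,0,0,0,0],
  ],
)

```text
time_s: 24.05
position: [0.4289, -0.1916, 0.0288]
tcp_rot: [[0.898, 0.001, 0.439], [-0.439, -0.001, 0.898], [0.001, -1.0, -0.0]]
contact_force: [-0.8, -0.5, 6.5]
width: 0.0216
```

```bash
python3 r.py .4285,-.19,.2,-26 .45,.1,.2,-10 .5815,.177,.18,-1
```

```text
t 24.05 pos [ 0.4289 -0.1916  0.0288] yaw -26.05 w 0.0216 F [-0.8 -0.5  6.5] tilt z [ 1.e-03 -1.e+00 -1.e-04]
(0.4285, -0.19, 0.2) [-0.002, -0.342, 0.003] [0.0, -0.001, 0.001]
(0.45, 0.1, 0.2) [-0.218, -0.343, 0.543] [0.0, -0.178, 0.001]
(0.5815, 0.177, 0.18) [-0.049, -0.303, 0.796] [0.0, -0.278, 0.001]
```

Call:
play_rows(
  commands=[
    [0,-0.05,0,0,0,0,0],
    [0,-0.14,0,0,0,0,0],
    [0,-0.24,0,0,0,0,0],
    [0,-0.32,0,0,0,0,0],
    [-0.02,-0.34,0.06,0,-0.02,0,0],
    [-0.06,-0.34,0.15,0,-0.05,0,0],
    [-0.1,-0.34,0.24,0,-0.08,0,0],
    [-0.14,-0.34,0.33,0,-0.11,0,0],
    [-0.17,-0.34,0.42,0,-0.14,0,0],
    [-0.19,-0.34,0.5,0,-0.16,0,0],
    [-0.18,-0.34,0.58,0,-0.18,0,0],
    [-0.14,-0.34,0.66,0,-0.21,0,0],
  ],
)

```text
time_s: 25.25
position: [0.51, 0.1384, 0.1981]
tcp_rot: [[0.993, -0.0, 0.121], [-0.121, 0.0, 0.993], [-0.0, -1.0, 0.0]]
contact_force: [0.1, 0.0, 0.6]
width: 0.0216
```

```bash
python3 r.py .5815,.177,.15,-1
```

```text
t 25.25 pos [0.51   0.1384 0.1981] yaw -6.95 w 0.0216 F [0.1 0.  0.6] tilt z [-2.e-04 -1.e+00  2.e-04]
(0.5815, 0.177, 0.15) [0.133, 0.096, 0.094] [-0.0, -0.066, -0.0]
```

Call:
play_rows(
  commands=[
    [0.06,0.02,0.04,0,-0.03,0,0],
    [0.1,0.05,0.07,0,-0.06,0,0],
    [0.12,0.09,0.085,0,-0.066,0,0],
    [0.12,0.096,0.085,0,-0.066,0,0],
    [0.12,0.096,0.085,0,-0.066,0,0],
    [0.12,0.096,0.085,0,-0.066,0,0],
  ],
)

```text
time_s: 25.85
position: [0.575, 0.1703, 0.1509]
tcp_rot: [[1.0, 0.0, 0.022], [-0.022, -0.0, 1.0], [0.0, -1.0, -0.0]]
contact_force: [0.1, 0.5, -0.4]
width: 0.0212
```

```bash
python3 r.py .5815,.177,.051,-1; python3 - <<'E'
from h import *
s=bot.read_state();p=s["position"]
b=box(p[:2],np.radians(-1.5),.022,.022,p[2]-.0288,p[2]+.0212)
ov("scene",[b],(200,140,70,70),"pics/b2.png",8)
E
```

```text
t 25.85 pos [0.575  0.1703 0.1509] yaw -1.24 w 0.0212 F [ 0.1  0.5 -0.4] tilt z [ 4.e-04 -1.e+00 -0.e+00]
(0.5815, 0.177, 0.051) [0.013, 0.2, 0.014] [0.0, -0.003, 0.0]
```

View pics/b2.png

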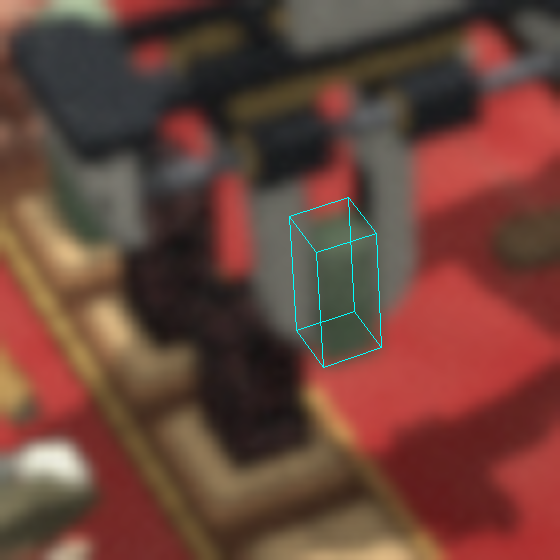

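Call:
play_rows(
  commands=[
    [0.006,0.01,0.008,0,0,0,0],
    [0.013,0.03,0.014,0,0,0,0],
    [0.013,0.08,0.014,0,0,0,0],
    [0.013,0.13,0.014,0,0,0,0],
    [0.013,0.17,0.014,0,0,0,0],
    [0.013,0.188,0.014,0,0,0,0],
    [0.013,0.194,0.014,0,0,0,0],
    [0.013,0.196,0.014,0,0,0,0],
    [0.013,0.198,0.014,0,0,0,0],
    [0.013,0.2,0.014,0,0,0,0],
    [0.013,0.2,0.014,0,0,0,0],
  ],
)

```text
time_s: 27.0
position: [0.5824, 0.1776, 0.0509]
tcp_rot: [[1.0, 0.001, 0.021], [-0.021, 0.0, 1.0], [0.001, -1.0, 0.0]]
contact_force: [-0.8, 0.8, 0.3]
width: 0.0212
```

```bash
python3 r.py .5815,.177,.051,-1
```

```text
t 27.0 pos [0.5824 0.1776 0.0509] yaw -1.21 w 0.0212 F [-0.8  0.8  0.3] tilt z [ 1.2e-03 -1.0e+00  3.0e-04]
(0.5815, 0.177, 0.051) [-0.002, -0.0, -0.001] [-0.0, -0.002, 0.001]
```

Call:
play_rows(
  commands=[
    [-0.001,0.001,-0.001,0,0,0,0],
    [-0.001,0.002,-0.001,0,0,0,0],
    [-0.001,0.002,-0.001,0,0,0,0],
  ],
)

```text
time_s: 27.3
position: [0.5824, 0.1776, 0.0509]
tcp_rot: [[1.0, 0.002, 0.021], [-0.021, 0.001, 1.0], [0.002, -1.0, 0.001]]
contact_force: [-1.9, 1.4, 7.9]
width: 0.0213
```

Call:
play_rows(
  commands=[
    [0,0,0,0,0,0,0.15],
    [0,0,0,0,0,0,0.3],
    [0,0,0,0,0,0,0.5],
    [0,0,0,0,0,0,0.5],
    [0,0,0,0,0,0,0.5],
    [0,0,0,0,0,0,0.5],
    [0,-0.03,0,0,0,0,0.5],
    [0,-0.1,0,0,0,0,0.5],
    [0,-0.18,0,0,0,0,0.5],
    [0,-0.26,0,0,0,0,0.5],
    [0,-0.3,0,0,0,0,0.5],
    [0,-0.3,0,0,0,0,0.5],
  ],
)

```text
time_s: 28.5
position: [0.584, 0.1776, 0.2054]
tcp_rot: [[1.0, 0.009, 0.021], [-0.021, 0.002, 1.0], [0.009, -1.0, 0.002]]
contact_force: [0.2, -0.6, -0.5]
width: 0.0467
```

```bash
python3 r.py .36,.25,.25,20
```

```text
t 28.5 pos [0.584  0.1776 0.2054] yaw -1.21 w 0.0467 F [ 0.2 -0.6 -0.5] tilt z [ 0.0087 -1.      0.0021]
(0.36, 0.25, 0.25) [-0.45, -0.093, 0.136] [-0.0, -0.236, 0.006]
```

Call:
play_rows(
  commands=[
    [-0.08,-0.05,0.05,0,-0.05,0,0.5],
    [-0.16,-0.09,0.1,0,-0.1,0,0.5],
    [-0.24,-0.09,0.15,0,-0.15,0,0.5],
    [-0.32,-0.09,0.2,0,-0.2,0,0.5],
    [-0.4,-0.09,0.25,0,-0.25,0,0.5],
    [-0.48,-0.09,0.3,0,-0.3,0,0.5],
    [-0.56,-0.09,0.36,0,-0.35,0,0.5],
    [-0.6,-0.09,0.44,0,-0.4,0,0.5],
    [-0.64,-0.09,0.52,0,-0.4,0,0.5],
    [-0.64,-0.09,0.52,0,-0.4,0,0.5],
    [-0.64,-0.09,0.52,0,-0.4,0,0.5],
  ],
)

```text
time_s: 29.6
position: [0.2659, 0.4437, 0.2429]
tcp_rot: [[0.82, -0.001, -0.573], [0.573, -0.002, 0.82], [-0.002, -1.0, -0.001]]
contact_force: [-0.7, 0.3, -0.2]
width: 0.0464
```

```bash
python3 r.py; python3 - <<'E'
from h import *
im=bot.grab_frame("top");cv2.imwrite("pics/top6.png",im)
ov("top",[box((x,y),np.radians(-1.1),.052,.052,.022,.022) for x,y in((.5776,-.0624),(.579,.018),(.5803,.098),(.5821,.177))],(195,135,195,80),"pics/b3t.png",4,im)
im=bot.grab_frame("scene");cv2.imwrite("pics/scene6.png",im)
ov("scene",[],(180,110,110,140),"pics/b3.png",4,im)
a=cv2.GaussianBlur(im.astype(np.float32),(3,3),0)
E
```

```text
t 29.6 pos [0.2659 0.4437 0.2429] yaw 34.93 w 0.0464 F [-0.7  0.3 -0.2] tilt z [-0.0021 -1.     -0.0011]
```

View pics/b3t.png

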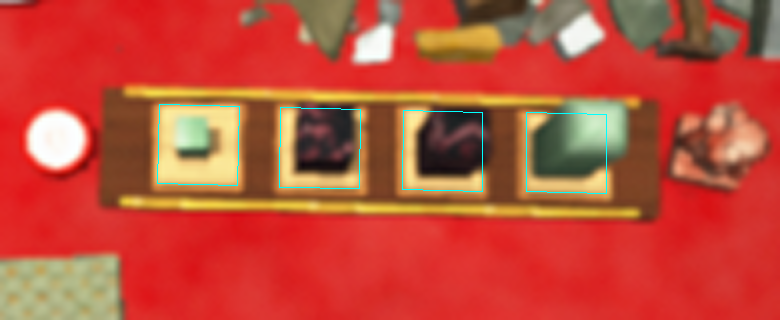

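View pics/b3.png

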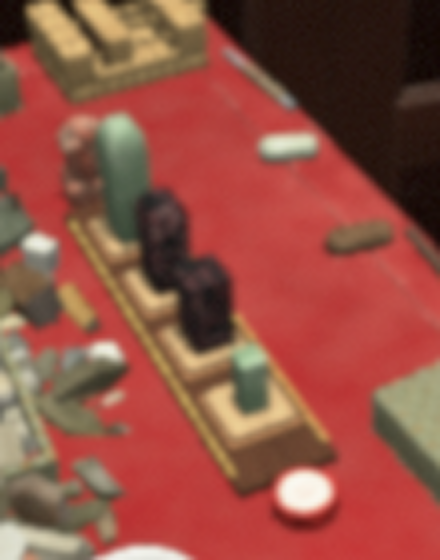

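```bash
python3 - <<'E'
from h import *
a=cv2.imread("pics/top6.png");o=cv2.imread("pics/top0.png")
h=cv2.cvtColor(a,cv2.COLOR_BGR2HSV); 
m=((h[...,0]>40)&(h[...,0]<95)&(h[...,1]>25)).astype(np.uint8); m[:,:232]=0;m[:,258:]=0;m[:158]=0;m[186:]=0
M=cv2.moments(m,True);c=(M["m10"]/M["m00"],M["m01"]/M["m00"]);print("green",c,top.plane([c],.047),"stand .5821 .177")
for n,(u,v) in{"lion":(374,171),"pot":(208,170)}.items():
    d=cv2.phaseCorrelate(np.float32(cv2.cvtColor(o,6)[v-10:v+10,u-10:u+10]),np.float32(cv2.cvtColor(a,6)[v-10:v+10,u-10:u+10]));print(n,np.round(d[0],2))
E
```

```text
green (242.73239436619718, 168.3661971830986) [[0.58428075 0.17991372 0.047     ]] stand .5821 .177
lion [ 0.06 -0.13]
pot [0.07 0.02]
```

All four seals stand upright and within about 3 mm of centre, the lion and pot haven't moved, and the arm is clear. Handing in.

```bash
python3 -c "
from station import bot
print(bot.sign_off())"
```

```text
the job is handed in; nothing more can be done
None
```

The four seals stand upright on the stands in height order, and I handed the job in at about 29.7 s. From the lion to the pot they are: pale green 112 mm, rounded mottled 86 mm, flat-topped dark 68 mm, small green 50 mm.

- **Seals:** In the last pictures all four are upright. By my measurements each is within about 3 mm of the middle of its stand, with the jade and the small green nearest that limit.
- **Lion and pot:** Compared with the first picture they moved less than 0.2 pixel, so they are where they were.
- **Robot:** The gripper is well clear and touching nothing. The force readings I took stayed at about 12 N or less.
- **Disagreement:** In the scene camera, the boxes drawn around the held jade and mottled seals sat 1–2 pixels off. The top camera's edge measurements did not show this offset, so I put it down to calibration and blur and relied on the top view.

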